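# Lever open the archive case, file the weighed castings, close it and rack the opener

### The job

The weighed aluminium castings on the bench have to be filed in the blue archive case. Lever its white lid up with the blade of the red-handled opener (through the notch in the front wall), swing the lid wide open so that it stands by itself past upright, stand every casting upright on the case floor between the ribs, then shut the lid fully. Leave the opener with its blade pushed fully home in the slot of the grey holder block, and do not disturb the balance, the beaker or the phone.

Things in the scene. Friction and masses are not known exactly. Their poses are not given: they have to be found in the camera images.
- case: Blue open-topped case, fixed to the bench, outer 112 (x) x 226 (y) x 50 mm high, walls and floor 5 mm; 45 mm of room under the shut lid. Origin: centre of its underside; +x points to the hinge (rear) side, -x is the front with the notch, z up.
- case_floor (a point): Centre of the case's inner floor, 5 mm above the bench. Axes as the case. Three grey ribs 4 mm thick and 8 mm high run along x across the whole floor at y = -54, 0 and +54 mm, leaving four bays 50 to 52 mm wide (y) and 102 mm long (x), centred at about y = -81, -27, 27 and 81 mm.
- case_notch (a point): Centre of the pry notch in the outer face of the case's front wall: an opening 50 mm wide (y) and 7 mm high right under the lid, z 43 to 50 mm, through the 5 mm wall, with a yellow mark below it. Axes as the case.
- case_hinge (a point): Middle of the hinge line (along the case's y axis), at the rear outer edge of the case, 50 mm above the bench; the lid's underside runs through it. Axes as the case.
- lid (a joint): Angle of the white lid, rad: 0 shut, grows as it opens upwards, 1.9 at its stop. A flat plate 112 x 226 x 6 mm, 220 g, resting flush with the case's outer walls, so fingers cannot get under it. The stiff friction hinge (0.24 N m) keeps it at any angle; lifting the front edge takes about 3.5 N.
- lid_edge (a point): Middle of the lid's free front edge, on its underside; 112 mm from the hinge line. Axes as the lid (x from the edge to the hinge, z out of the lid's top face).
- opener: Loose opener lying level on the bench, 90 g: red handle 95 (x) x 16 (y) x 24 (z) mm with a black band, and a flat steel blade 22 mm wide (y), 2.5 mm thick (z), sticking 75 mm out of the handle's front end at mid-height. Origin: centre of the handle's underside; +x points along the blade to its tip, z up.
- opener_grip (a point): Good grip point in the handle: 25 mm ahead of its centre, at mid-height (12 mm above the underside), 97.5 mm behind the tip; grip across the 16 mm width.
- opener_tip (a point): Middle of the blade's tip edge, at blade mid-thickness. Axes as the opener.
- holder: Grey holder block fixed to the bench, 75 (x) x 70 (y) x 80 mm high, yellow line on its top along the slot. Origin: centre of its underside; -x is the front face, z up.
- holder_slot (a point): Centre of the mouth of the level slot in the holder's front face, 65 mm above the bench: 30 mm wide (y), 6 mm high, running 55 mm deep along +x to a closed end. The blade goes in tip first, lying flat; with the blade home 20 mm of it and the handle stick out and hang there by the blade. Axes as the holder.
- balance: White laboratory balance, 130 x 150 x 38 mm, 1.2 kg; bystander. Origin: centre of its underside.
- beaker: Glass beaker, 72 mm across, 90 mm high; bystander. Origin: centre of its underside.
- phone: Black phone lying flat, 75 x 155 x 9 mm; bystander. Origin: centre of its underside.
- sample0: Cast aluminium sample: solid upright cylinder 38 mm across, 40 mm high, 120 g, red stroke on its top; may be absent. Origin: centre of its underside, z along its axis.
- sample1: Cast aluminium sample: solid upright cylinder 38 mm across, 40 mm high, 120 g, red stroke on its top; may be absent. Origin: centre of its underside, z along its axis.
- sample2: Cast aluminium sample: solid upright cylinder 38 mm across, 40 mm high, 120 g, red stroke on its top; may be absent. Origin: centre of its underside, z along its axis.
- sample3: Cast aluminium sample: solid upright cylinder 38 mm across, 40 mm high, 120 g, red stroke on its top; may be absent. Origin: centre of its underside, z along its axis.

How it is judged (in metres and radians):
On the way, in this order (a step that is already met when the one before it is completed fails the run):
1. the lid is levered up at least 0.2 rad by the opener, its blade or body pressing on the lid (value of joint lid above 0.2 rad and contact force between opener and lid above 0.3 N), for 0.1 s.
2. the lid stands open beyond 1.58 rad by itself, nothing of the robot or opener pressing on it (value of joint lid above 1.58 rad and contact force between anything else and lid below 0.2 N), for 0.3 s.
3. every casting stands upright on the case floor, lid still open (x of sample0 in the frame of case between -0.034 and 0.034 m and y of sample0 in the frame of case between -0.096 and 0.096 m and z of sample0 in the frame of case between 0 and 0.01 m and angle between each of sample0, sample1, sample2, sample3's own z axis and vertical below 0.12 rad and x of sample1 in the frame of case between -0.034 and 0.034 m and y of sample1 in the frame of case between -0.096 and 0.096 m and z of sample1 in the frame of case between 0 and 0.01 m and x of sample2 in the frame of case between -0.034 and 0.034 m and y of sample2 in the frame of case between -0.096 and 0.096 m and z of sample2 in the frame of case between 0 and 0.01 m and x of sample3 in the frame of case between -0.034 and 0.034 m and y of sample3 in the frame of case between -0.096 and 0.096 m and z of sample3 in the frame of case between 0 and 0.01 m and value of joint lid above 1 rad), for 0.2 s.
At the end, for the whole second after the job is handed in: Every casting stands upright (within 7 degrees) on the case floor (origin under 10 mm above the case's underside, so not on a rib), the lid is shut to within 0.03 rad, and the opener rests released with its blade in the holder's slot, tip within 12 mm of the slot's closed end (x of sample0 in the frame of case between -0.034 and 0.034 m and y of sample0 in the frame of case between -0.096 and 0.096 m and z of sample0 in the frame of case between 0 and 0.01 m and angle between each of sample0, sample1, sample2, sample3's own z axis and vertical below 0.12 rad and x of sample1 in the frame of case between -0.034 and 0.034 m and y of sample1 in the frame of case between -0.096 and 0.096 m and z of sample1 in the frame of case between 0 and 0.01 m and x of sample2 in the frame of case between -0.034 and 0.034 m and y of sample2 in the frame of case between -0.096 and 0.096 m and z of sample2 in the frame of case between 0 and 0.01 m and x of sample3 in the frame of case between -0.034 and 0.034 m and y of sample3 in the frame of case between -0.096 and 0.096 m and z of sample3 in the frame of case between 0 and 0.01 m and value of joint lid below 0.03 rad and x of opener_tip in the frame of holder above 0.0055 m and y of opener_tip in the frame of holder between -0.015 and 0.015 m and z of opener_tip in the frame of holder between 0.06 and 0.07 m and angle between the x axis of opener and the x axis of holder, either way round below 0.2 rad and linear speed of opener below 0.02 m/s); the robot touches nothing.
It fails at once if the balance, beaker or phone is moved more than 30 mm (distance of any of balance, beaker, phone from where it was at the start of the episode above 0.03 m).
It fails at once if the beaker is tipped (angle between beaker's own z axis and vertical above 0.5 rad).
Of sample0, sample1, sample2, sample3 only 2 to 4 are there at a start; the rules pass over those that are not, and their reading is None.
At some moment in a run one of sample0, sample1, sample2, sample3 may be knocked a few centimetres aside while the robot is not near it.
It also fails if it takes over 210 s, if anything falls off the work surface, if the arm or the gripper's body presses on something with over 40 N, if the wrist force passes 120 N, or if a joint passes its speed limit or range.

### The arm

A 6-joint arm with a two-finger parallel gripper is mounted at the origin on the work surface. World frame = base frame: x ahead of the robot, y to its left, z up, the work surface at z = 0. Lengths are in mm, angles in rad, forces in N, time in s.
With the tool pointing down it reaches from about 350 to 775 mm from the base axis. Payload 7.3 kg.
Tool frame: the origin (TCP) lies on the centre line of the jaws, within the pads' length; the fingertips stand 14 mm ahead of it and the grasp point (between the pads) lies 5 mm behind it; z points along the fingers, y is the line along which they close (so a half turn about z gives the same grasp; the last joint's range is limited). The gripper opens to 92 mm and grips with 3 to 60 N. Pads are 19 mm wide; open, the fingers measure 130 mm over their backs; the gripper's body (75 mm by 190 mm) begins 47 mm behind the grasp point.
Start: joints at [-1.388, 0.342, 1.524, -0, 1.275, -0.146], TCP at [169.549, -496.887, 240.741] pointing down, gripper open.
Joint ranges: [-2.53, 2.53], [-0.77, 2.02], [0.04, 2.7], [-1, 4.14], [0.28, 2.66], [-3.11, 3.11]. Speed limits (rad/s): [2.57, 2.57, 3.14, 3.14, 3.14, 3.14].

### API

Orientations are given as [roll, pitch, yaw] about the fixed x, y, z axes, in that order (R = Rz(yaw) Ry(pitch) Rx(roll)).
In Python, from plant import get_obs, capture, bot, spot_in, trace, pinpoint gives the robot as it stands.
- The arm moves only by the tool play_rows, never from a script. Its argument "rows" is a list of rows, each a list of 2 entries, a list of its own where there are three numbers: the shift along the world's x, y, z in units of 3 cm (1.0 is 3 cm), then the turn, a rotation vector about the world's x, y, z in units of 8 degrees (1.0 is 8 degrees). A call has 1 to 12 rows; each row shifts and turns the commanded pose from where the row before left it; what a row does not reach is not made up. A row lasts 1/8 s, in which the tool goes at most 62.5 mm and 10.7 degrees, less where a joint would pass 70% of its speed; a pose out of reach is approached as far as the arm can. A call with a number of a shift or a turn outside -1 to 1 is refused whole. A call with a gripper value outside its range is refused whole. "hand" is the opening, from -1 (shut) to 1 (fully open), set as the call begins (left out, the last holds). The fingers move at their own pace and stop on an object; the grip force is fixed at half the most. Time passes only in rows, so rows that do not move let the fingers close. It gives the time, the measured TCP pose, the force, the opening and the grip force at its end, in the units of the state.
- get_obs(): the state, without advancing time (a new reading comes with each control period).
- capture(name): name is "scene" or "top" or "wrist"; returns a dict with "frame" (480x640x3 uint8, red, green, blue), "fov_y" (degrees; the focal length in pixels is half the picture's height over the tangent of half this angle, whatever the lens; pixels are square), "cx", "cy" (the principal point, pixels), "rvec" (rotation vector, rad) and "tvec" (3), from world to camera coordinates, as OpenCV has them; the wrist camera has in their place "hand_eye" (4x4, takes a point from camera to tool coordinates, whose origin is the TCP and whose axes are the flange's). Camera axes: x right, y down, z forward; pixel columns grow to the right and rows downward; lengths in mm; the calibration is good to about 2 mm. A picture is of the moment at which its call begins: read the wrist's pose just before it. There is no depth.
- bot.close_job(): hands the job in; it is judged then, once.
Trained networks look in the newest picture that a camera, given by its name, has taken for a name from the list of things; names that differ only in an ending like _2 or _b are one class to them, and where a whole thing is asked for, a point or a joint stands for the part that bears it (a point fixed in the world has none). Each returns a list of dicts, best first, with "p" (0 to 1); they miss things now and then, are a little off and sometimes report something else, mostly with a low value. They report only what shows in the picture. A call takes as long as a camera call.
- spot_in(query, camera): "at" ([row, column] in pixels, amid what is visible of it).
- trace(query, camera): "mask" (480x640 bool, what is visible of it) and "at" ([row, column] in pixels, amid what is visible of it).
- pinpoint(query, camera): "at" ([row, column] in pixels: a listed point, or the origin of a listed thing).
The state is a dict: "time": time; "joint_positions": joint angles; "dq": joint speeds; "tau": joint torques, N m; "tool_pos": TCP position; "tcp_rot": TCP orientation; "contact_force": force on the tool from outside, world axes, zero at the start; "moment": the same for the moment, N m; "grip_width": finger opening in mm; "finger_force": force on a finger pad.
Only numpy, scipy, OpenCV 4.12 (cv2) and the standard library are available. Lean on these libraries where they do the work, as an engineer would, in place of code of your own. Each camera call takes 0.05 s, during which the arm holds its last target. There are 200 camera calls.

## Working session

There is one attempt and no reset: what is moved stays moved. The work goes in short steps, Python scripts to look and compute and a tool call to move; the robot and the scene stay as the last step left them, time stands still between calls to the robot, and variables do not carry over. Pictures are saved under pics/ and viewed, at most 14 in all, crops included, and the job is handed in when it is done.

Besides the shell and the picture viewer there is one more tool, called by a JSON object that holds its "fn" and its "kwargs", one argument or row to a line. play_rows: Moves the arm, as the interface text tells. Shifts and turns lie within -1 to 1; 1 stands for 3 cm of shift or 8 degrees of turn. Its arguments: {"type":"object","properties":{"rows":{"type":"array"},"hand":{"type":"number"}},"required":["rows"]}

```bash
ls; mkdir -p pics; cat > h.py <<'E'
import numpy as np, cv2
from scipy.spatial.transform import Rotation as R
from plant import get_obs, capture, bot, spot_in, trace, pinpoint
def cam(name):
    o=get_obs(); c=capture(name)
    f=240/np.tan(np.radians(c["fov_y"])/2)
    K=np.array([[f,0,c["cx"]],[0,f,c["cy"]],[0,0,1]])
    if "rvec" in c:
        Rm=cv2.Rodrigues(np.array(c["rvec"],float))[0]; t=np.array(c["tvec"],float).ravel()
    else:
        T=np.eye(4); T[:3,:3]=R.from_euler('xyz',o["tcp_rot"]).as_matrix(); T[:3,3]=o["tool_pos"]
        W=np.linalg.inv(T@np.array(c["hand_eye"])); Rm=W[:3,:3]; t=W[:3,3]
    return dict(K=K,R=Rm,t=t,img=c["frame"],name=name)
def ray(C,at):
    d=C["R"].T@np.linalg.inv(C["K"])@np.array([at[1],at[0],1.]); return -C["R"].T@C["t"], d/np.linalg.norm(d)
def onz(C,at,z):
    o,d=ray(C,at); return o+d*(z-o[2])/d[2]
def tri(obs):
    A=np.zeros((3,3));b=np.zeros(3);rs=[ray(C,a) for C,a in obs]
    for o,d in rs:
        P=np.eye(3)-np.outer(d,d);A+=P;b+=P@o
    p=np.linalg.solve(A,b); return p,[np.linalg.norm((np.eye(3)-np.outer(d,d))@(p-o)) for o,d in rs]
def proj(C,p):
    q=C["K"]@(C["R"]@np.asarray(p,float)+C["t"]); return q[1]/q[2],q[0]/q[2]
def save(C,fn): cv2.imwrite(fn,C["img"][:,:,::-1])
np.set_printoptions(precision=1,suppress=True)
E
cat > a.py <<'E'
from h import *
S=cam("scene");T=cam("top");save(S,"pics/s0.png");save(T,"pics/t0.png")
print(-S["R"].T@S["t"],-T["R"].T@T["t"])
for q in ["case","case_floor","case_notch","case_hinge","lid_edge","opener","opener_grip","opener_tip","holder","holder_slot","balance","beaker","phone","sample0"]:
    a=pinpoint(q,"scene");b=pinpoint(q,"top")
    print(q,[(np.array(x["at"]),round(x["p"],2)) for x in a[:5]],[(np.array(x["at"]),round(x["p"],2)) for x in b[:5]])
    if q!="sample0" and a and b: print("   ",*tri([(S,a[0]["at"]),(T,b[0]["at"])]))
E
python3 a.py
```

```text
pics
[1006.9 -719.  1114.4] [ 431.4    7.6 1098.2]
case [(array([215.4, 336.5]), 0.63)] [(array([246.8, 272.3]), 0.9)]
    [580.1 168.6  -9.9] [np.float64(1.1784551017333749), np.float64(1.1784551017335732)]
case_floor [(array([213.6, 335.7]), 0.51)] []
case_notch [(array([210.8, 319.5]), 0.82), (array([166.5, 403. ]), 0.62)] [(array([254.5, 291.8]), 0.89), (array([294.9, 418.3]), 0.52)]
    [557.  114.7  47.5] [np.float64(1.2095698691081624), np.float64(1.209569869108212)]
case_hinge [(array([192.1, 356.6]), 0.8)] [(array([230.7, 250.3]), 0.71)]
    [610.2 214.9  48.8] [np.float64(0.5360905911735129), np.float64(0.536090591173643)]
lid_edge [(array([211.5, 315.5]), 0.69)] [(array([255.8, 293.6]), 0.69)]
    [551.9 108.6  49. ] [np.float64(1.2382611118085325), np.float64(1.2382611118084328)]
opener [(array([263. , 241.7]), 0.86)] [(array([294.8, 369. ]), 0.6), (array([232.4, 369.3]), 0.27), (array([175.7, 369.2]), 0.18)]
    [461.8 -77.6   0.7] [np.float64(7.879441180714956), np.float64(7.8794411807150295)]
opener_grip [(array([267.5, 246.7]), 0.91), (array([364.5, 217.8]), 0.47)] [(
[... 775 characters left out ...]
72), (array([244.1, 492.6]), 0.41), (array([254.2, 294.4]), 0.2)]
    [783.9 -76.3  -0.4] [np.float64(5.8458747727779405), np.float64(5.845874772778008)]
beaker [(array([166.4, 402.4]), 0.93), (array([127.6, 321.9]), 0.69), (array([266.3, 247.5]), 0.56)] [(array([214.2, 180.5]), 0.62)]
    [657.5 404.5  -1.4] [np.float64(0.23504665239900896), np.float64(0.23504665239910985)]
phone [(array([128.9, 321.5]), 0.81), (array([363.1, 215.8]), 0.31)] [(array([320.2, 160.4]), 0.6)]
    [393.1 430.9   2.6] [np.float64(0.5143979678411653), np.float64(0.5143979678410482)]
sample0 [(array([289.4, 307.1]), 0.75), (array([302.1, 220.8]), 0.57)] [(array([294.6, 417.5]), 0.78), (array([232.8, 368.6]), 0.68)]
```

View pics/s0.png

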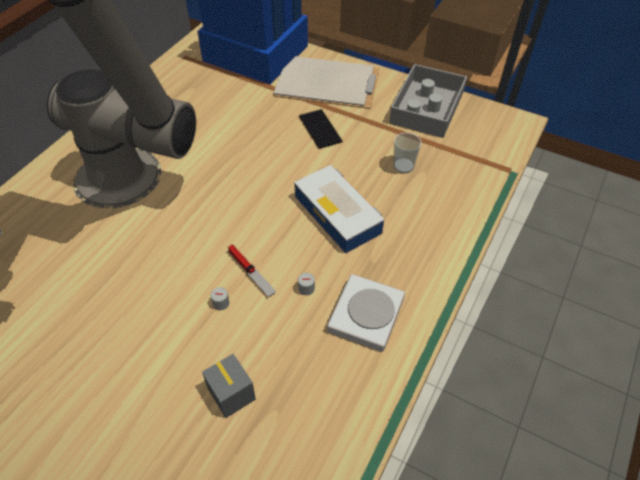

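View pics/t0.png

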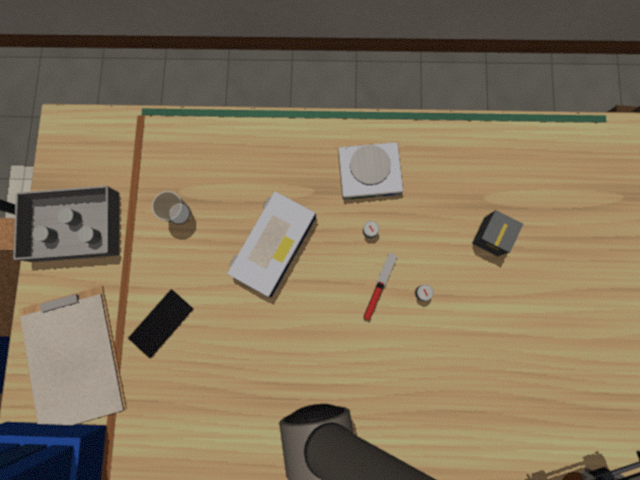

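Two castings on the bench: scene (283,307) and (298,220), top (230,371) and (293,425). The cylinders in the dark tray at top (225,65) are about 1 m away, past the divider, so they are out of reach. The opener, case, holder, balance, beaker and phone match the network reports. Next I move the wrist camera in close.

{"fn": "play_rows", "kwargs": {
  "rows": [
    [[0.8,1,0.2],[0,0,0]],
    [[0.8,1,0.2],[0,0,0]],
    [[0.8,1,0.2],[0,0,0]],
    [[0.8,1,0.2],[0,0,0]],
    [[0.8,1,0.2],[0,0,0]],
    [[0.8,1,0.2],[0,0,0]],
    [[0.8,1,0.2],[0,0,0]],
    [[0.8,1,0.2],[0,0,0]],
    [[0.8,1,0.2],[0,0,0]],
    [[0.8,1,0.2],[0,0,0]],
    [[0.8,1,0.2],[0,0,0]],
    [[0,0,0],[0,0,0]]
  ],
  "hand": 1
}}

```text
time: 3.0
tool_pos: [434.7, -165.3, 307.1]
tcp_rot: [3.141, -0.001, 0.332]
contact_force: [-0.3, -0.4, -1.0]
grip_width: 92.1
finger_force: 0.0
```

```bash
cat > b.py <<'E'
from h import *
import sys
o=get_obs();print(o)
W=cam("wrist");save(W,"pics/%s.png"%sys.argv[1])
print("cam",-W["R"].T@W["t"],W["R"][2],W["K"][0,0])
for q,z in [("opener_grip",12),("opener_tip",12),("sample0",0),("case_notch",46),("case_hinge",50),("lid_edge",50),("holder_slot",65)]:
    for x in pinpoint(q,"wrist")[:4]: print(q,np.array(x["at"]),round(x["p"],2),onz(W,x["at"],z))
E
python3 b.py w0
```

```text
{'time': 3.0, 'joint_positions': array([-0.5,  0.2,  1.6,  0. ,  1.4,  0.7]), 'dq': array([-0.1, -0. ,  0. , -0. , -0. , -0. ]), 'tau': array([  1.3, -36. , -26.2,   0.4,   0. ,   0.4]), 'tool_pos': array([ 434.7, -165.3,  307.1]), 'tcp_rot': array([ 3.1, -0. ,  0.3]), 'contact_force': array([-0.3, -0.4, -1. ]), 'moment': array([-0.,  0.,  0.]), 'finger_force': 0.0, 'grip_width': 92.0902746034328}
cam [ 511.5 -138.6  450.6] [-0.3 -0.1 -1. ] 380.8145865462419
opener_grip [135.6 266.8] 0.65 [475.5 -95.1  12. ]
sample0 [163.8 354.2] 0.92 [ 477.3 -199.9    0. ]
sample0 [132.6 263.6] 0.48 [476.5 -89.5   0. ]
holder_slot [115.4 548. ] 0.84 [ 586.6 -351.6   65. ]
```

{"fn": "play_rows", "kwargs": {
  "rows": [
    [[0.8,1,0.2],[0,0,0]],
    [[0.8,1,0.2],[0,0,0]],
    [[0.8,1,0.2],[0,0,0]],
    [[0.8,1,0.2],[0,0,0]],
    [[0,1,0],[0,0,0]],
    [[0,0,0],[0,0,0]],
    [[0,0,0],[0,0,0]]
  ]
}}

```text
time: 4.28
tool_pos: [529.4, -17.7, 330.7]
tcp_rot: [3.141, 0.0, 0.328]
contact_force: [-0.7, -0.2, -0.3]
grip_width: 92.0
finger_force: 0.0
```

```bash
python3 b.py w1
```

```text
{'time': 4.275, 'joint_positions': array([-0.2,  0.3,  1.3, -0. ,  1.5,  1.1]), 'dq': array([-0., -0.,  0.,  0., -0.,  0.]), 'tau': array([  0.7, -42.7, -26.4,   0.1,  -0. ,   0. ]), 'tool_pos': array([529.4, -17.7, 330.7]), 'tcp_rot': array([3.1, 0. , 0.3]), 'contact_force': array([-0.7, -0.2, -0.3]), 'moment': array([-0.,  0.,  0.]), 'finger_force': 0.0, 'grip_width': 91.99599197855225}
cam [606.5   8.8 474.1] [-0.3 -0.1 -1. ] 380.8145865462419
opener_grip [243.  356.8] 0.84 [477.8 -92.7  12. ]
opener_tip [184.1 409.6] 0.68 [ 569.5 -126.8   12. ]
sample0 [121.9 378.8] 0.69 [625.5 -66.2   0. ]
sample0 [263.  432.1] 0.6 [ 480.6 -200.4    0. ]
case_notch [128.9 206.4] 0.55 [556.6 115.1  46. ]
case_hinge [ 44.1 123.5] 0.83 [610.3 213.2  50. ]
lid_edge [124.8 209.3] 0.72 [562.2 112.2  50. ]
holder_slot [240.7 607.8] 0.56 [ 586.7 -348.7   65. ]
```

{"fn": "play_rows", "kwargs": {
  "rows": [
    [[0,1,0],[0,0,0]],
    [[0,1,0],[0,0,0]],
    [[0,1,0],[0,0,0]],
    [[0,1,0],[0,0,0]],
    [[0,1,0],[0,0,0]],
    [[0,0,0],[0,0,0]],
    [[0,0,0],[0,0,0]]
  ]
}}

```text
time: 5.55
tool_pos: [529.6, 132.5, 330.7]
tcp_rot: [3.141, 0.0, 0.329]
contact_force: [0.2, -0.1, -0.6]
grip_width: 92.0
finger_force: 0.0
```

```bash
python3 b.py w2; python3 -c "
import cv2,numpy as np
a=[cv2.resize(cv2.imread('pics/w%d.png'%i),(400,300)) for i in (0,1,2)]
cv2.imwrite('pics/m1.png',np.vstack([np.hstack(a[:2]),np.hstack([a[2],a[2]*0])]))"
```

```text
{'time': 5.55, 'joint_positions': array([ 0.1,  0.3,  1.3, -0. ,  1.5,  1.3]), 'dq': array([-0., -0., -0.,  0.,  0.,  0.]), 'tau': array([  0.7, -44.5, -26.5,   0.1,  -0.1,   0. ]), 'tool_pos': array([529.6, 132.5, 330.7]), 'tcp_rot': array([3.1, 0. , 0.3]), 'contact_force': array([ 0.2, -0.1, -0.6]), 'moment': array([-0.1, -0. , -0. ]), 'finger_force': 0.0, 'grip_width': 91.96465582211073}
cam [606.6 159.  474. ] [-0.3 -0.1 -1. ] 380.8145865462419
opener_grip [278.4 464.4] 0.93 [477.8 -94.1  12. ]
opener_grip [297.9 528.1] 0.51 [ 479.6 -187.2   12. ]
opener_tip [223.8 522.1] 0.85 [ 569.1 -130.4   12. ]
sample0 [295.6 530.3] 0.8 [ 480.4 -197.4   -0. ]
case_notch [174.6 336.6] 0.91 [555.8 115.2  46. ]
case_hinge [ 96.4 266.8] 0.58 [609.5 212.5  50. ]
lid_edge [172.5 338.9] 0.93 [559.3 114.   50. ]
holder_slot [173.4 334.1] 0.63 [558.4 120.1  65. ]
```

View pics/m1.png

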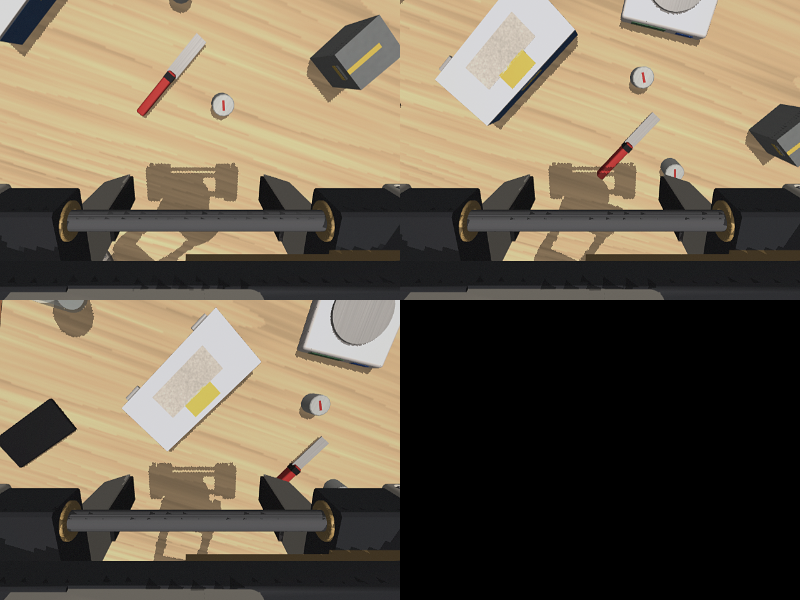

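The montage shows the closed case with its lid's yellow tag (w2 about (400,200) in the lower panel), the opener, and one casting near the balance. The lid, opener and casting outlines give finer poses.

```bash
cat > c.py <<'E'
from h import *
W=cam("wrist");S=cam("scene");T=cam("top")
for C in (W,T,S):
    r=trace("lid",C["name"])
    if r:
        m=r[0]["mask"].astype(np.uint8); c=max(cv2.findContours(m,0,2)[0],key=cv2.contourArea)
        P=np.array([onz(C,(p[0][1],p[0][0]),56)[:2] for p in c],np.float32)
        print(C["name"],"lid p",r[0]["p"],cv2.minAreaRect(P))
    for n in ["opener"]:
      for r in trace(n,C["name"])[:1]:
        ys,xs=np.nonzero(r["mask"]); P=np.array([onz(C,(y,x),12)[:2] for y,x in zip(ys,xs)],np.float32)
        print(C["name"],n,r["p"],len(ys),cv2.minAreaRect(P))
ob={}
for q in ["opener_grip","opener_tip","case_notch","case_hinge","lid_edge","holder_slot"]:
    L=[]
    for C in (W,S,T):
        r=pinpoint(q,C["name"])
        if r and r[0]["p"]>.55: L.append((C,r[0]["at"]))
    if len(L)>1: print(q,[c["name"] for c,_ in L],*tri(L))
for C in (S,T,W):
    for r in trace("sample0",C["name"]):
        ys,xs=np.nonzero(r["mask"]);print("sample",C["name"],round(r["p"],2),len(ys),onz(C,r["at"],20))
    r=trace("holder",C["name"])
    if r:
        m=r[0]["mask"].astype(np.uint8);print("holder",C["name"],r[0]["p"],m.sum(),r[0]["at"])
    # yellow line
    hsv=cv2.cvtColor(C["img"],cv2.COLOR_RGB2HSV)
    if r and C["name"]!="wrist":
        y=((hsv[...,0]>20)&(hsv[...,0]<32)&(hsv[...,1]>170)&(cv2.dilate(m,np.ones((5,5)))>0)); ys,xs=np.nonzero(y)
        P=np.array([onz(C,(a,b),80)[:2] for a,b in zip(ys,xs)],np.float32)
        if len(P)>5: print("line",C["name"],len(P),cv2.minAreaRect(P))
E
python3 c.py
```

```text
wrist lid p 0.71 ((582.7402954101562, 163.5279083251953), (114.00680541992188, 226.78782653808594), 63.10052490234375)
wrist opener 0.93 1648 ((512.7329711914062, -104.76118469238281), (30.554241180419922, 120.39605712890625), 69.56784057617188)
top lid p 0.9 ((493.34466552734375, 213.3578643798828), (65.62490844726562, 64.18772888183594), 5.469658374786377)
top opener 0.96 587 ((489.1414794921875, -94.09107208251953), (23.59758186340332, 169.68630981445312), 66.39643096923828)
scene lid p 0.9 ((584.3817749023438, 160.52264404296875), (116.49465942382812, 232.84413146972656), 63.188270568847656)
scene opener 0.85 562 ((484.552978515625, -94.72654724121094), (24.480953216552734, 175.2953338623047), 68.1622314453125)
opener_grip ['wrist', 'scene', 'top'] [472.9 -91.3   8.4] [np.float64(3.5500851473572506), np.float64(3.535401569603962), np.float64(1.346987716116158)]
opener_tip ['wrist', 'scene'] [ 566.1 -129.     7.5] [np.float64(3.2611808315330175), np.float64(3.2611808315328576)]
case_notch ['scene', 'top'] [557.2 109.1  62.4] [np.float64(2.007716879644558), np.float64(2.007716879644622)]
case_hinge ['wrist', 'scene'] [612.1 211.5  53.7] [np.float64(1.0313765909997383), np.float64(1.03137659099978)]
lid_edge ['wrist', 'scene'] [613.7  11.8 174.8] [np.float64(7.679474926383393), np.float64(7.679474926383414)]
holder_slot ['scene', 'top'] [ 584.8 -353.1   66.2] [np.float64(5.199957072952177), np.float64(5.199957072952059)]
sample scene 0.73 326 [ 474.4 -197.8   20. ]
sample scene 0.7 332 [626.5 -65.8  20. ]
holder scene 0.58 2155 [383.2, 226.2]
line scene 63 ((610.363525390625, -364.29962158203125), (5.221096992492676, 49.810760498046875), 63.26728439331055)
sample top 0.79 213 [ 472.3 -189.2   20. ]
sample top 0.77 256 [626.3 -76.2  20. ]
holder top 0.69 1497 [234.2, 498.3]
sample wrist 0.79 360 [ 491.3 -181.2   20. ]
sample wrist 0.77 1295 [627.9 -69.9  20. ]
holder wrist 0.58 1571 [258.2, 482.5]
```

```bash
python3 - <<'E'
# opener + holder from stored wrist views w0,w1 (poses as logged)
from h import *
H=np.array(capture("wrist")["hand_eye"]);print(H)
E
```

```text
[[   0.    -1.    -0.3   81.4]
 [   1.     0.     0.    -0.1]
 [  -0.    -0.3    1.  -143.4]
 [   0.     0.     0.     1. ]]
```

Case centre is about (583,163) with yaw 63°. The opener's grip is at (477.5,-94) and its tip at (569,-129), yaw about -21°. Now I go above the opener and look again.

{"fn": "play_rows", "kwargs": {
  "rows": [
    [[-0.2,-0.95,-0.83],[0,0,-1]],
    [[-0.2,-0.95,-0.83],[0,0,-1]],
    [[-0.2,-0.95,-0.83],[0,0,-1]],
    [[-0.2,-0.95,-0.83],[0,0,-1]],
    [[-0.2,-0.95,-0.83],[0,0,-1]],
    [[-0.2,-0.95,-0.6],[0,0,0]],
    [[-0.2,-0.95,-0.6],[0,0,0]],
    [[-0.2,-0.95,0],[0,0,0]],
    [[0,0,0],[0,0,0]],
    [[0,0,0],[0,0,0]]
  ]
}}

```text
time: 8.9
tool_pos: [481.7, -94.5, 170.4]
tcp_rot: [-3.141, -0.0, -0.37]
contact_force: [0.6, 0.6, -0.1]
grip_width: 91.7
finger_force: 0.0
```

```bash
cat > d.py <<'E'
from h import *
W=cam("wrist");save(W,"pics/w3.png");o=get_obs();print(o["tool_pos"],o["tcp_rot"])
for q in ["opener_grip","opener_tip"]:
    for x in pinpoint(q,"wrist")[:3]: print(q,x["p"],onz(W,x["at"],12))
r=trace("opener","wrist")[0];ys,xs=np.nonzero(r["mask"]);P=np.array([onz(W,(y,x),12)[:2] for y,x in zip(ys,xs)],np.float32);print(cv2.minAreaRect(P))
E
python3 d.py
```

```text
[481.8 -94.2 170.5] [-3.1 -0.  -0.4]
opener_grip 0.88 [479.6 -91.9  12. ]
((487.1981201171875, -95.12296295166016), (21.912080764770508, 172.87876892089844), 68.199951171875)
```

View pics/w3.png

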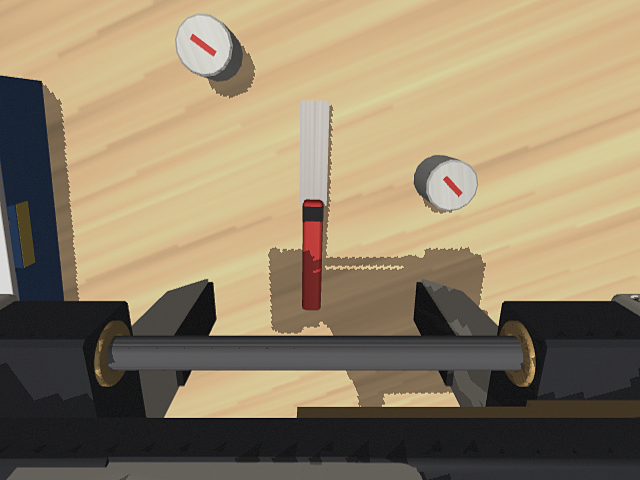

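The opener lies vertical in the image, tip at (100,315) and handle rear at (308,312), centred under the tool. I descend and grip.

{"fn": "play_rows", "kwargs": {
  "rows": [
    [[0,0,-1],[0,0,0]],
    [[0,0,-1],[0,0,0]],
    [[0,0,-1],[0,0,0]],
    [[0,0,-1],[0,0,0]],
    [[0,0,-0.5],[0,0,0]],
    [[0,0,-0.5],[0,0,0]],
    [[0,0,-0.1],[0,0,0]],
    [[0,0,0],[0,0,0]],
    [[0,0,0],[0,0,0]]
  ]
}}

```text
time: 10.22
tool_pos: [482.1, -95.1, 17.9]
tcp_rot: [3.142, -0.001, -0.369]
contact_force: [0.9, 0.3, -0.9]
grip_width: 91.9
finger_force: 0.0
```

{"fn": "play_rows", "kwargs": {
  "rows": [
    [[0,0,0],[0,0,0]],
    [[0,0,0],[0,0,0]],
    [[0,0,0],[0,0,0]],
    [[0,0,0],[0,0,0]],
    [[0,0,0],[0,0,0]],
    [[0,0,0],[0,0,0]],
    [[0,0,0],[0,0,0]],
    [[0,0,0],[0,0,0]]
  ],
  "hand": -1
}}

```text
time: 11.22
tool_pos: [481.6, -94.9, 17.2]
tcp_rot: [3.142, 0.0, -0.369]
contact_force: [0.7, -0.1, -0.6]
grip_width: 16.0
finger_force: 1.5
```

{"fn": "play_rows", "kwargs": {
  "rows": [
    [[0,0,0.5],[0,0,0]],
    [[0,0,1],[0,0,0.54]],
    [[0,0.2,1],[0,0,1]],
    [[0.1,0.4,0.5],[0,0,1]],
    [[0.1,0.4,0],[0,0,1]],
    [[0.1,0.4,0],[0,0,1]],
    [[0.1,0.4,0],[0,0,1]],
    [[0.1,0.4,0],[0,0,1]],
    [[0.1,0.4,0],[0,0,1]],
    [[0.1,0.4,0],[0,0,1]],
    [[0,0.3,0],[0,0,1]],
    [[0,0,0],[0,0,1]]
  ]
}}

```text
time: 12.72
tool_pos: [502.6, 4.8, 108.2]
tcp_rot: [3.141, -0.0, 1.108]
contact_force: [-1.0, -0.6, -0.8]
grip_width: 15.8
finger_force: 29.9
```

{"fn": "play_rows", "kwargs": {
  "rows": [
    [[0,0,0],[0,0,0]],
    [[0,0,0],[0,0,0]],
    [[0,0,0],[0,0,0]]
  ]
}}

```text
time: 13.1
tool_pos: [502.6, 4.0, 107.5]
tcp_rot: [3.141, -0.0, 1.101]
contact_force: [-0.0, -0.1, -0.2]
grip_width: 15.7
finger_force: 29.9
```

```bash
cat > e.py <<'E'
from h import *
import sys
W=cam("wrist");save(W,"pics/%s.png"%sys.argv[1]);o=get_obs();print(o["tool_pos"],o["tcp_rot"]/np.pi*180,o["contact_force"],o["finger_force"])
zb=o["tool_pos"][2]-5.2
for x in pinpoint("opener_tip","wrist")[:2]: print("tip",x["at"],x["p"],onz(W,x["at"],zb), "expect",(lambda u:o["tool_pos"]+92.5*u)(R.from_euler('xyz',o["tcp_rot"]).as_matrix()[:,0]))
for q,z in [("case_notch",46.5),("lid_edge",50),("case_hinge",50)]:
    for x in pinpoint(q,"wrist")[:2]: print(q,x["p"],x["at"],onz(W,x["at"],z))
r=trace("opener","wrist")[0];ys,xs=np.nonzero(r["mask"]);P=np.array([onz(W,(y,x),zb)[:2] for y,x in zip(ys,xs)],np.float32);print(cv2.minAreaRect(P))
for r in trace("lid","wrist")[:1]:
    c=max(cv2.findContours(r["mask"].astype(np.uint8),0,2)[0],key=cv2.contourArea)
    print("lid",cv2.minAreaRect(np.array([onz(W,(p[0][1],p[0][0]),56)[:2] for p in c],np.float32)))
E
python3 e.py w4
```

```text
[502.6   4.  107.4] [180.    0.   63.1] [ 0.  -0.1 -0.1] 29.870091676712036
tip [82.4, 317.8] 0.76 [546.2  86.3 102.2] expect [544.4  86.5 107.4]
case_notch 0.6 [25.8, 309.7] [556.6 114.4  46.5]
lid_edge 0.71 [24.8, 314.2] [558.4 113.2  50. ]
((512.73876953125, 22.93109130859375), (143.2436065673828, 22.364280700683594), 62.281436920166016)
lid ((559.1443481445312, 116.92202758789062), (10.042739868164062, 224.52474975585938), 63.08100509643555)
```

View pics/w4.png

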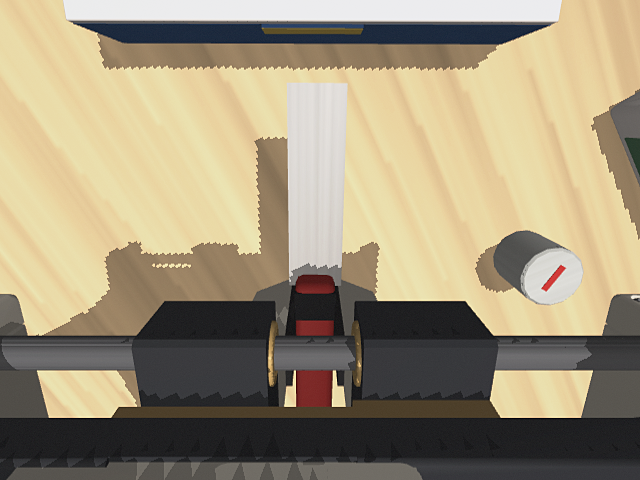

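The blade tip is at (82,318), squarely in line with the notch mark at about (30,312). I lower to notch height and advance gently.

{"fn": "play_rows", "kwargs": {
  "rows": [
    [[0,0,-0.9],[0,0,0]],
    [[0,0,-0.76],[0,0,0]],
    [[0,0,-0.2],[0,0,0]],
    [[0,0,0],[0,0,0]],
    [[0.18,0.36,0],[0,0,0]],
    [[0.18,0.36,0],[0,0,0]],
    [[0,0,0],[0,0,0]],
    [[0,0,0],[0,0,0]]
  ]
}}

```text
time: 14.45
tool_pos: [513.3, 26.0, 51.5]
tcp_rot: [3.141, 0.0, 1.103]
contact_force: [0.7, -0.1, -0.7]
grip_width: 15.6
finger_force: 29.9
```

```bash
cat > f.py <<'E'
from h import *
S=cam("scene");T=cam("top");o=get_obs();print(o["tool_pos"],o["contact_force"])
L=[]
for C in (S,T):
    r=pinpoint("opener_tip",C["name"]);print([(x["at"],x["p"]) for x in r[:2]])
    if r: L.append((C,r[0]["at"]))
print(tri(L) if len(L)>1 else 0)
i=S["img"][160:280,240:420];cv2.imwrite("pics/s1.png",cv2.resize(i[:,:,::-1],(720,480),interpolation=cv2.INTER_CUBIC))
E
python3 f.py
```

```text
[513.2  25.6  51.5] [-0.1 -0.3 -0.5]
[([213.6, 317.6], 0.7)]
[]
0
```

{"fn": "play_rows", "kwargs": {
  "rows": [
    [[0.09,0.18,0],[0,0,0]],
    [[0.09,0.18,0],[0,0,0]],
    [[0,0,0],[0,0,0]],
    [[0,0,0],[0,0,0]]
  ]
}}

```text
time: 15.15
tool_pos: [518.7, 36.6, 51.4]
tcp_rot: [-3.142, 0.0, 1.103]
contact_force: [-0.1, 0.1, -0.7]
grip_width: 15.8
finger_force: 29.9
```

{"fn": "play_rows", "kwargs": {
  "rows": [
    [[0.09,0.18,0],[0,0,0]],
    [[0.09,0.18,0],[0,0,0]],
    [[0.09,0.18,0],[0,0,0]],
    [[0.09,0.18,0],[0,0,0]],
    [[0.09,0.18,0],[0,0,0]],
    [[0,0,0],[0,0,0]],
    [[0,0,0],[0,0,0]]
  ]
}}

```text
time: 16.02
tool_pos: [532.1, 63.5, 51.4]
tcp_rot: [-3.141, 0.0, 1.102]
contact_force: [-0.4, -0.4, -0.2]
grip_width: 15.7
finger_force: 29.9
```

{"fn": "play_rows", "kwargs": {
  "rows": [
    [[0,0,0.14],[-0.45,0.22,0]],
    [[0,0,0.14],[-0.2,0.1,0]],
    [[0,0,0.18],[-0.2,0.1,0]],
    [[0,0,0.18],[-0.2,0.1,0]],
    [[0,0,0.18],[-0.2,0.1,0]],
    [[0,0,0],[0,0,0]]
  ]
}}

```text
time: 16.77
tool_pos: [532.4, 63.7, 76.3]
tcp_rot: [3.14, 0.196, 1.103]
contact_force: [0.1, 0.3, -1.9]
grip_width: 16.0
finger_force: 29.9
```

```bash
python3 f.py
```

```text
[532.4  63.5  76.2] [-0.6  0.1 -1.4]
[([216.1, 295.0], 0.28)]
[([245.3, 489.8], 0.66), ([233.6, 493.3], 0.28)]
(array([ 601.7, -203.3,  374.1]), [np.float64(71.27655431123888), np.float64(71.2765543112388)])
```

View pics/s1.png

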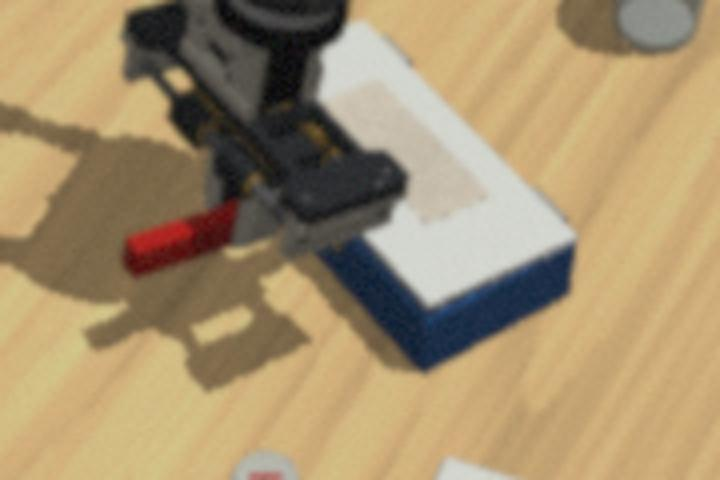

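The lid's front still looks nearly down in the crop (edge about (300,430)), with light load felt. I continue lifting.

{"fn": "play_rows", "kwargs": {
  "rows": [
    [[0,0,0.2],[-0.2,0.1,0]],
    [[0,0,0.2],[-0.2,0.1,0]],
    [[0,0,0.2],[-0.2,0.1,0]],
    [[0,0,0.2],[-0.2,0.1,0]],
    [[0,0,0.2],[-0.2,0.1,0]],
    [[0,0,0.2],[-0.2,0.1,0]],
    [[0,0,0.2],[-0.2,0.1,0]],
    [[0,0,0],[0,0,0]],
    [[0,0,0],[0,0,0]]
  ]
}}

```text
time: 18.1
tool_pos: [532.1, 63.4, 117.8]
tcp_rot: [3.139, 0.413, 1.102]
contact_force: [-1.3, 0.6, -1.3]
grip_width: 15.8
finger_force: 29.9
```

```bash
python3 f.py
```

```text
[532.1  63.4 117.9] [-1.  -0.4 -2. ]
[([211.6, 322.1], 0.45)]
[]
0
```

View pics/s1.png

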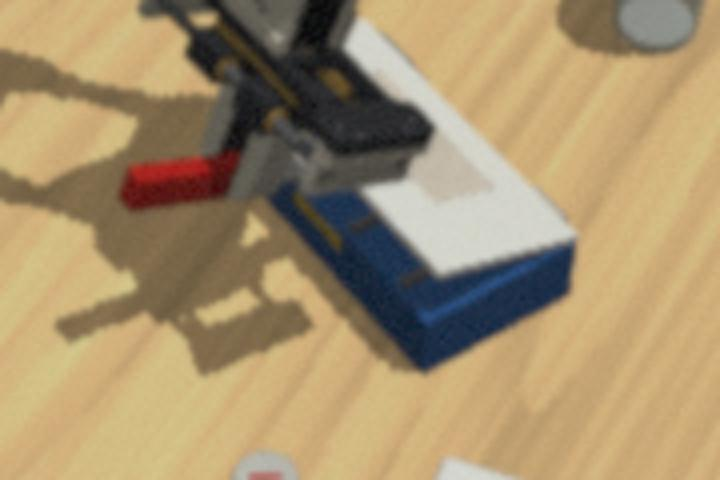

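The lid is clearly up about 0.35 rad with the blade loaded under its edge. Next, plan the arc that carries the lid past upright with the blade tip.

```bash
cat > g.py <<'E'
from h import *
from scipy.interpolate import interp1d
u=np.array([.4524,.8918]);hinge=np.array([557.2,114])+112*u
k=[.36,.5,.7,.9,1.1,1.3,1.5,1.78];P=interp1d(k,[.413,.37,.25,.12,0,0,0,0]);RR=interp1d(k,[89,91,94,95,95,93,90,86])
prev=None
for th in np.r_[np.linspace(.36,1.0,9),np.linspace(1.1,1.78,8)]:
    p,r=P(th),RR(th)
    tip=np.array([-r*np.cos(th),50+r*np.sin(th)])
    t=tip-92.5*np.array([np.cos(p),-np.sin(p)])+5.2*np.array([np.sin(p),np.cos(p)])
    w=np.r_[hinge+u*t[0],t[1]]
    if prev is None: prev=(w,p);print(w);o=get_obs();prev=(np.array(o["tool_pos"]),p);continue
    d=(w-prev[0])/30; a=(p-prev[1])*180/np.pi/8
    print(round(th,2),np.round(d,2),np.round([-a*.8918,a*.4524],2),w); prev=(w,p)
E
python3 g.py
```

```text
[532.8  65.9 123.2]
0.44 [0.  0.1 0.3] [ 0.2 -0.1] [533.1  66.6 128.2]
0.52 [0.  0.  0.1] [ 0.2 -0.1] [533.7  67.6 132.6]
0.6 [0.  0.  0.1] [ 0.3 -0.2] [534.2  68.7 135.4]
0.68 [0.  0.1 0.1] [ 0.3 -0.2] [535.1  70.4 137.9]
0.76 [0.1 0.1 0.1] [ 0.3 -0.2] [536.5  73.2 139.4]
0.84 [0.1 0.1 0. ] [ 0.3 -0.2] [538.3  76.8 140.3]
0.92 [0.1 0.1 0. ] [ 0.3 -0.2] [540.5  81.  140.7]
1.0 [ 0.1  0.2 -0. ] [ 0.3 -0.2] [543.   86.  140.7]
1.1 [ 0.1  0.2 -0. ] [ 0.4 -0.2] [546.5  93.  139.9]
1.2 [0.1 0.3 0.1] [-0.  0.] [550.5 100.8 142.7]
1.29 [0.1 0.3 0.1] [-0.  0.] [554.5 108.7 144.7]
1.39 [0.1 0.3 0. ] [-0.  0.] [558.6 116.8 145.4]
1.49 [ 0.1  0.3 -0. ] [-0.  0.] [562.7 124.8 145.1]
1.59 [ 0.1  0.3 -0. ] [-0.  0.] [566.6 132.6 144. ]
1.68 [ 0.1  0.2 -0.1] [-0.  0.] [570.4 140.1 142. ]
1.78 [ 0.1  0.2 -0.1] [-0.  0.] [574.1 147.3 139.3]
```

{"fn": "play_rows", "kwargs": {
  "rows": [
    [[0.03,0.1,0.3],[0.2,-0.1,0]],
    [[0.02,0.04,0.18],[0.2,-0.1,0]],
    [[0.02,0.04,0.1],[0.28,-0.14,0]],
    [[0.03,0.06,0.08],[0.3,-0.15,0]],
    [[0.05,0.09,0.06],[0.3,-0.15,0]],
    [[0.06,0.12,0.03],[0.3,-0.15,0]],
    [[0.07,0.14,0.01],[0.3,-0.15,0]],
    [[0.08,0.17,0],[0.3,-0.15,0]],
    [[0,0,0],[0,0,0]]
  ]
}}

```text
time: 19.42
tool_pos: [542.8, 85.9, 141.1]
tcp_rot: [3.141, 0.072, 1.101]
contact_force: [-1.3, -0.7, -2.1]
grip_width: 15.9
finger_force: 31.6
```

```bash
python3 f.py
```

```text
[543.   86.1 141.1] [-1.4 -3.2 -2.2]
[]
[([244.6, 492.3], 0.64)]
0
```

View pics/s1.png

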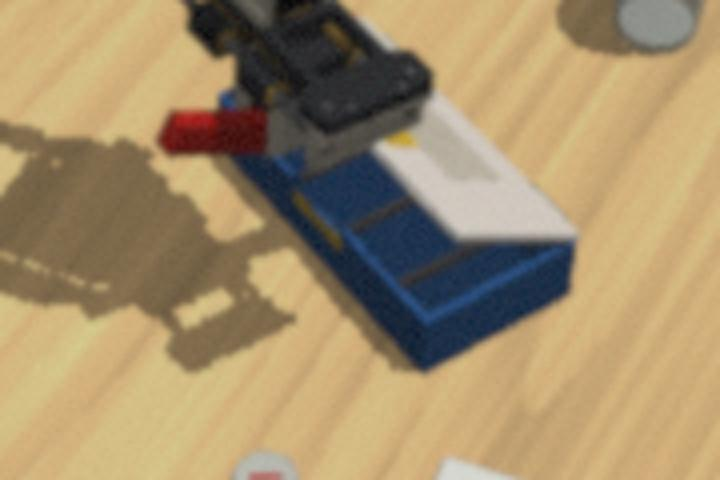

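```bash
cat > l.py <<'E'
from h import *
S=cam("scene");u=np.array([.4524,.8918]);v=np.array([-.8918,.4524]);hinge=np.array([557.2,114])+112*u
for y in (-113,113):
  for th in np.arange(0,1.95,.1):
    p=np.r_[hinge-u*112*np.cos(th)+v*y,50+112*np.sin(th)]
    r,c=proj(S,p);print(y,round(th,1),round((c-240)*4),round((r-160)*4))
E
python3 l.py | head -24
```

```text
-113 0.0 425 321
-113 0.1 427 309
-113 0.2 430 296
-113 0.3 435 282
-113 0.4 441 267
-113 0.5 449 252
-113 0.6 458 236
-113 0.7 468 221
-113 0.8 480 206
-113 0.9 493 191
-113 1.0 506 176
-113 1.1 521 162
-113 1.2 536 149
-113 1.3 551 137
-113 1.4 567 126
-113 1.5 583 116
-113 1.6 599 108
-113 1.7 614 101
-113 1.8 629 95
-113 1.9 643 91
113 0.0 215 92
113 0.1 215 79
113 0.2 217 65
113 0.3 220 51
```

Lid corner at crop (462,242) gives θ≈0.6 against the commanded 1.0, so the opener has pitched tip-down in the grip. I back off (the hinge holds the lid) and measure the droop.

{"fn": "play_rows", "kwargs": {
  "rows": [
    [[-0.1,-0.2,-0.4],[0,0,0]],
    [[-0.3,-0.6,-0.1],[0,0,0]],
    [[-0.4,-0.8,0],[0,0,0]],
    [[-0.4,-0.8,0.4],[0,0,0]],
    [[0,0,0],[0,0,0]],
    [[0,0,0],[0,0,0]]
  ]
}}

```text
time: 20.42
tool_pos: [507.4, 14.7, 137.6]
tcp_rot: [3.14, 0.072, 1.102]
contact_force: [0.2, 0.2, -0.4]
grip_width: 15.8
finger_force: 31.4
```

```bash
cat > q.py <<'E'
from h import *
import sys
o=get_obs();W=cam("wrist");save(W,"pics/%s.png"%sys.argv[1]);print(o["tool_pos"],o["tcp_rot"],o["contact_force"])
Rt=R.from_euler('xyz',o["tcp_rot"]).as_matrix()
for x in pinpoint("opener_tip","wrist")[:2]:
    c,d=ray(W,x["at"]); c=Rt.T@(c-o["tool_pos"]); d=Rt.T@d   # tool frame: x fwd, z down
    # opener rotated about a grip pivot at tool (0,-5): tip = piv + R(q)*(92.5, ~0)
    for q in np.arange(-.2,1.2,.02):
        tip=np.array([0,0,0])+np.array([92.5*np.cos(q)-5.2*np.sin(q),0,5.2*np.cos(q)+92.5*np.sin(q)])
        e=np.linalg.norm(np.cross(d,tip-c))
        if e<4: print(x["p"],x["at"],round(q,2),round(e,1),tip)
E
python3 q.py w5; python3 f.py; python3 -c "
import cv2,numpy as np
cv2.imwrite('pics/m2.png',np.hstack([cv2.resize(cv2.imread('pics/w5.png'),(400,300)),cv2.resize(cv2.imread('pics/s1.png'),(400,300))]))"
```

```text
[507.4  14.7 137.6] [3.1 0.1 1.1] [ 0.2  0.2 -0.4]
0.71 [112.6, 310.8] 0.3 4.0 [86.8  0.  32.3]
0.71 [112.6, 310.8] 0.32 3.4 [86.2  0.  34. ]
0.71 [112.6, 310.8] 0.34 2.7 [85.5  0.  35.7]
0.71 [112.6, 310.8] 0.36 2.1 [84.7  0.  37.5]
0.71 [112.6, 310.8] 0.38 1.5 [84.   0.  39.1]
0.71 [112.6, 310.8] 0.4 1.3 [83.2  0.  40.8]
0.71 [112.6, 310.8] 0.42 1.5 [82.3  0.  42.5]
0.71 [112.6, 310.8] 0.44 2.1 [81.5  0.  44.1]
0.71 [112.6, 310.8] 0.46 2.9 [80.6  0.  45.7]
0.71 [112.6, 310.8] 0.48 3.8 [79.6  0.  47.3]
[507.2  15.  137.5] [-0.6 -0.9 -0.6]
[([314.5, 234.0], 0.63), ([392.4, 226.6], 0.48)]
[]
0
```

View pics/m2.png

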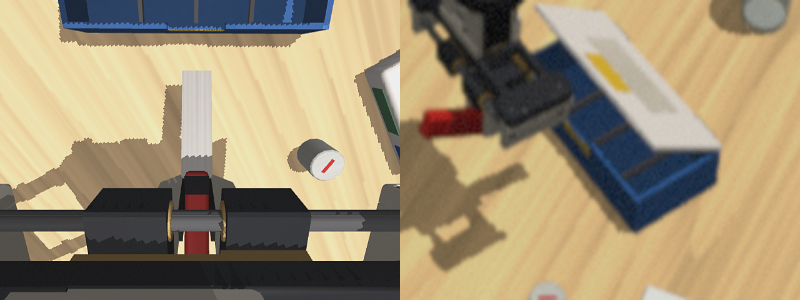

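The lid stands by itself at about 0.58 rad, and the opener has drooped 0.40 rad in the hand. I tilt the tool back so the blade points slightly up, which makes the load mostly axial, then push from below.

{"fn": "play_rows", "kwargs": {
  "rows": [
    [[0,0,0],[0.82,-0.42,0]],
    [[0,0,0],[0.82,-0.42,0]],
    [[0,0,-0.2],[0.82,-0.42,0]],
    [[0,0,-0.4],[0.82,-0.42,0]],
    [[0,0,-0.6],[0.82,-0.42,0]],
    [[0,0,-0.6],[0.82,-0.42,0]],
    [[0,0,-0.4],[0,0,0]],
    [[0,0,-0.2],[0,0,0]],
    [[0,0,0],[0,0,0]],
    [[0,0,0],[0,0,0]]
  ]
}}

```text
time: 21.98
tool_pos: [507.5, 14.8, 66.6]
tcp_rot: [3.134, -0.698, 1.107]
contact_force: [-0.9, -0.3, -0.7]
grip_width: 15.9
finger_force: 31.4
```

```bash
cat > g2.py <<'E'
from h import *
u=np.array([.4524,.8918]);hinge=np.array([557.2,114])+112*u
o=get_obs();print(o["tool_pos"],o["tcp_rot"],o["contact_force"])
Rt=R.from_euler('xyz',o["tcp_rot"]).as_matrix();off=Rt@np.array([83.2,0,40.8]);tip=o["tool_pos"]+off
off=np.array([off[:2]@u,off[2]]);print("tip rel",(tip[:2]-hinge)@u,tip[2]-50,"off",off)
prev=np.array(o["tool_pos"])
L=[(-120,30),(-88,35),(-86,46)]+[(-r*np.cos(t),r*np.sin(t)) for t,r in [(.6,98),(.7,98),(.8,98),(.9,98),(1.,98),(1.1,97),(1.2,95),(1.3,93),(1.4,90),(1.5,88),(1.6,86),(1.7,85),(1.8,84)]]
for a,b in L:
    t=np.array([a,50+b])-off; w=np.r_[hinge+u*t[0],t[1]]; print(np.round((a,b)),[round(x,2) for x in (w-prev)/30],w); prev=w
E
python3 g2.py; python3 q.py w6; python3 b.py w6 | grep -v time
```

```text
[507.5  14.8  66.6] [ 3.1 -0.7  1.1] [-0.9 -0.3 -0.7]
tip rel -132.96931752792563 38.854276458737985 off [90.  22.2]
[-120   30] [np.float64(0.18), np.float64(0.39), np.float64(-0.3)] [512.9  26.6  57.8]
[-88  35] [np.float64(0.48), np.float64(0.95), np.float64(0.17)] [527.4  55.2  62.8]
[-86  46] [np.float64(0.03), np.float64(0.06), np.float64(0.37)] [528.3  57.   73.8]
[-81.  55.] [np.float64(0.08), np.float64(0.15), np.float64(0.31)] [530.6  61.5  83.1]
[-75.  63.] [np.float64(0.09), np.float64(0.18), np.float64(0.26)] [533.3  66.8  90.9]
[-68.  70.] [np.float64(0.1), np.float64(0.2), np.float64(0.24)] [536.3  72.8  98.1]
[-61.  77.] [np.float64(0.11), np.float64(0.22), np.float64(0.22)] [539.6  79.3 104.5]
[-53.  82.] [np.float64(0.12), np.float64(0.24), np.float64(0.19)] [543.2  86.4 110.2]
[-44.  86.] [np.float64(0.13), np.float64(0.27), np.float64(0.13)] [547.3  94.4 114.2]
[-34.  89.] [np.float64(0.14), np.float64(0.28), np.float64(0.07)] [551.6 103.  116.3]
[-25.  90.] [np.float64(0.14), np.float64(0.28), np.float64(0.04)] [555.9 111.5 117.4]
[-15.  89.] [np.float64(0.14), n
[... 974 characters left out ...]
5] 0.32 3.0 [86.2  0.  34. ]
0.56 [110.8, 315.5] 0.34 2.4 [85.5  0.  35.7]
0.56 [110.8, 315.5] 0.36 1.7 [84.7  0.  37.5]
0.56 [110.8, 315.5] 0.38 1.1 [84.   0.  39.1]
0.56 [110.8, 315.5] 0.4 0.8 [83.2  0.  40.8]
0.56 [110.8, 315.5] 0.42 1.3 [82.3  0.  42.5]
0.56 [110.8, 315.5] 0.44 2.1 [81.5  0.  44.1]
0.56 [110.8, 315.5] 0.46 2.9 [80.6  0.  45.7]
0.56 [110.8, 315.5] 0.48 3.9 [79.6  0.  47.3]
cam [493.3 -12.  228.1] [ 0.2  0.3 -0.9] 380.8145865462419
opener_grip [326.6 315.6] 0.63 [510.8  18.4  12. ]
opener_tip [112.8 313.9] 0.98 [577.6 152.4  12. ]
sample0 [378.6 570.3] 0.95 [626.7 -70.3   0. ]
case_hinge [379.2 312.5] 0.67 [496.2  -6.5  50. ]
lid_edge [  6.4 316.2] 0.82 [604.9 203.3  50. ]
```

{"fn": "play_rows", "kwargs": {
  "rows": [
    [[0.18,0.39,-0.3],[0,0,0]],
    [[0.48,0.95,0.17],[0,0,0]],
    [[0.03,0.06,0.37],[0,0,0]],
    [[0.08,0.15,0.31],[0,0,0]],
    [[0.09,0.18,0.26],[0,0,0]],
    [[0.1,0.2,0.24],[0,0,0]],
    [[0.11,0.22,0.22],[0,0,0]],
    [[0.12,0.24,0.19],[0,0,0]],
    [[0,0,0],[0,0,0]]
  ]
}}

```text
time: 23.6
tool_pos: [543.3, 86.7, 110.4]
tcp_rot: [3.135, -0.7, 1.105]
contact_force: [-0.3, -0.1, -0.7]
grip_width: 16.0
finger_force: 31.4
```

```bash
python3 f.py; python3 g2.py | head -2
```

```text
[543.   86.4 109.9] [ 0.4  0.7 -0.6]
[([178.6, 341.5], 0.59)]
[([237.2, 260.7], 0.79)]
(array([584.3, 177.3, 117.2]), [np.float64(0.5707402453932011), np.float64(0.5707402453930002)])
[542.8  86.1 109.7] [ 3.1 -0.7  1.1] [ 0.4 -0.2 -1. ]
tip rel -53.42340694678696 81.98503472189495 off [89.9 22.3]
```

View pics/s1.png

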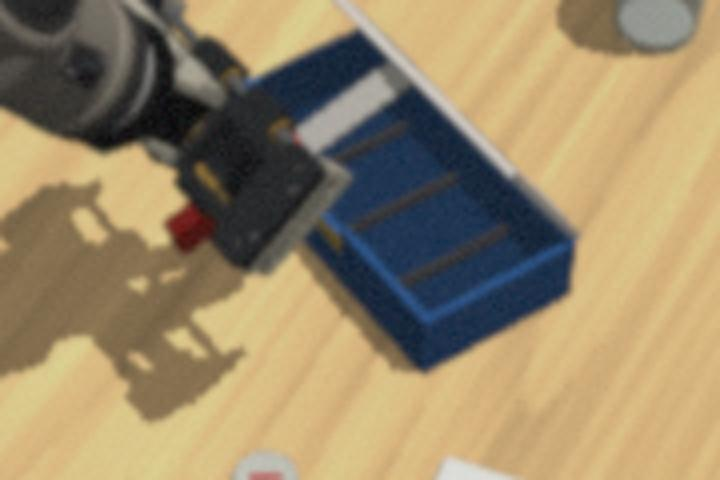

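The corner is at about (515,177), so θ≈1.05 as planned. Continuing the push past upright.

{"fn": "play_rows", "kwargs": {
  "rows": [
    [[0.13,0.27,0.13],[0,0,0]],
    [[0.14,0.28,0.07],[0,0,0]],
    [[0.14,0.28,0.04],[0,0,0]],
    [[0.14,0.28,-0.03],[0,0,0]],
    [[0.14,0.27,-0.03],[0,0,0]],
    [[0.13,0.26,-0.06],[0,0,0]],
    [[0.13,0.25,-0.06],[0,0,0]],
    [[0.12,0.24,-0.08],[0,0,0]],
    [[0.08,0.16,-0.05],[0,0,0]],
    [[0,0,0],[0,0,0]]
  ]
}}

```text
time: 25.05
tool_pos: [577.1, 155.2, 107.3]
tcp_rot: [3.137, -0.699, 1.104]
contact_force: [0.4, -0.1, 0.5]
grip_width: 15.5
finger_force: 31.3
```

```bash
python3 f.py; python3 l.py | sed -n 14,20p; python3 g2.py | head -2
```

```text
[577.  154.9 107.3] [ 0.1 -0.5 -0.7]
[([165.8, 364.6], 0.64), ([191.2, 358.2], 0.16)]
[([216.6, 234.3], 0.89), ([241.9, 270.8], 0.42)]
(array([622.8, 232.2, 133.1]), [np.float64(5.2238858646839095), np.float64(5.223885864683704)])
-113 1.3 551 137
-113 1.4 567 126
-113 1.5 583 116
-113 1.6 599 108
-113 1.7 614 101
-113 1.8 629 95
-113 1.9 643 91
[577.1 154.6 107.4] [ 3.1 -0.7  1.1] [-0.6 -0.6 -0.9]
tip rel 23.195783726293186 79.71269851577193 off [89.9 22.3]
```

View pics/s1.png

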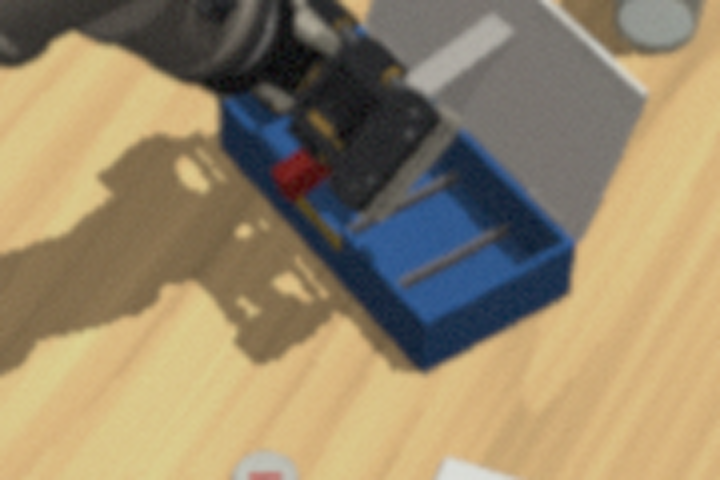

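The corner at (645,95) means θ≈1.9, at the stop. I withdraw and carry the opener toward the holder side. I'll set it down level there and regrip it straight.

{"fn": "play_rows", "kwargs": {
  "rows": [
    [[-0.45,-0.89,0],[0,0,0]],
    [[-0.45,-0.89,0],[0,0,0]],
    [[-0.45,-0.89,0.4],[-0.64,0.32,0]],
    [[-0.45,-0.89,0.8],[-0.64,0.32,0]],
    [[0,0,0.8],[-0.64,0.32,0]],
    [[0,0,0],[0,0,0]]
  ]
}}

```text
time: 26.05
tool_pos: [524.7, 48.2, 170.0]
tcp_rot: [3.129, -0.4, 1.108]
contact_force: [0.0, 0.7, -0.4]
grip_width: 16.0
finger_force: 31.3
```

{"fn": "play_rows", "kwargs": {
  "rows": [
    [[-0.19,-1,0],[0,0,-1]],
    [[-0.19,-1,0],[0,0,-1]],
    [[-0.19,-1,0],[0,0,-1]],
    [[-0.19,-1,0],[0,0,-1]],
    [[-0.19,-1,0],[0,0,-1]],
    [[-0.19,-1,0],[0,0,-1]],
    [[-0.19,-1,0],[0,0,-1]],
    [[-0.19,-1,0],[0,0,-1]],
    [[-0.19,-1,0],[0,0,-1]],
    [[-0.19,-1,0],[0,0,-1]],
    [[-0.19,-1,0],[0,0,-1]],
    [[-0.19,-1,0],[0,0,-0.25]]
  ]
}}

```text
time: 27.55
tool_pos: [453.8, -311.7, 165.7]
tcp_rot: [3.137, -0.396, -0.468]
contact_force: [-0.3, 0.5, -0.5]
grip_width: 15.6
finger_force: 31.3
```

{"fn": "play_rows", "kwargs": {
  "rows": [
    [[0,0,0],[0,0,0]],
    [[0,0,0],[0,0,0]],
    [[0,0,0],[0,0,0]]
  ]
}}

```text
time: 27.92
tool_pos: [454.6, -311.0, 167.0]
tcp_rot: [3.136, -0.398, -0.466]
contact_force: [0.7, -0.4, -0.6]
grip_width: 15.7
finger_force: 31.3
```

```bash
python3 q.py w7 | awk '$0!~/^0/ || $5<2.5'; cat > hd.py <<'E'
from h import *
o=get_obs()
Cs=[cam("wrist"),cam("scene"),cam("top")]
for C in Cs:
    for q,z in (("holder_slot",65),("holder",0)):
        for r in pinpoint(q,C["name"])[:1]: print(q,C["name"],r["p"],onz(C,r["at"],z))
    rr=trace("holder",C["name"])
    if rr:
        m=cv2.dilate(rr[0]["mask"].astype(np.uint8),np.ones((5,5)))
        hsv=cv2.cvtColor(C["img"],cv2.COLOR_RGB2HSV)
        ys,xs=np.nonzero((hsv[...,0]>18)&(hsv[...,0]<34)&(hsv[...,1]>150)&(m>0))
        if len(ys)>8:
            P=np.array([onz(C,(a,b),80)[:2] for a,b in zip(ys,xs)],np.float32); print("line",C["name"],len(P),cv2.minAreaRect(P))
for q in ("holder_slot","holder"):
    L=[(C,pinpoint(q,C["name"])[0]["at"]) for C in Cs if pinpoint(q,C["name"])]
    if len(L)>1: print(q,*tri(L))
E
python3 hd.py
```

```text
[ 454.6 -311.   167. ] [ 3.1 -0.4 -0.5] [ 0.7 -0.4 -0.6]
0.67 [113.2, 312.3] 0.38 2.3 [84.   0.  39.1]
0.67 [113.2, 312.3] 0.4 1.8 [83.2  0.  40.8]
0.67 [113.2, 312.3] 0.42 1.6 [82.3  0.  42.5]
0.67 [113.2, 312.3] 0.44 1.8 [81.5  0.  44.1]
0.67 [113.2, 312.3] 0.46 2.4 [80.6  0.  45.7]
holder_slot wrist 0.97 [ 587.  -352.1   65. ]
holder wrist 0.81 [ 618.5 -366.1    0. ]
line wrist 84 ((606.12353515625, -358.8675537109375), (17.724077224731445, 65.82991790771484), 63.352535247802734)
holder_slot scene 0.93 [ 578.1 -349.2   65. ]
holder scene 0.83 [ 614.  -370.2    0. ]
line scene 86 ((609.6028442382812, -363.7057800292969), (6.740869998931885, 51.69737243652344), 63.420509338378906)
holder_slot top 0.86 [ 583.6 -354.    65. ]
holder top 0.73 [ 619.2 -372.     0. ]
line top 51 ((609.1948852539062, -364.45013427734375), (4.9605512619018555, 52.68803024291992), 64.6524429321289)
holder_slot [ 582.4 -351.4   74. ] [np.float64(0.8459571741824582), np.float64(1.1224646435334258), np.float64(0.506411392275844)]
holder [ 616.9 -369.1    4. ] [np.float64(3.566608877159714), np.float64(2.7536195149982667), np.float64(2.0278573505140254)]
```

{"fn": "play_rows", "kwargs": {
  "rows": [
    [[0,0,-1],[0,0,0]],
    [[0,0,-1],[0,0,0]],
    [[0,0,-1],[0,0,0]],
    [[0,0,-1],[0,0,0]],
    [[0,0,-0.5],[0,0,0]],
    [[0,0,-0.3],[0,0,0]],
    [[0,0,-0.1],[0,0,0]],
    [[0,0,-0.03],[0,0,0]],
    [[0,0,0],[0,0,0]],
    [[0,0,0],[0,0,0]]
  ]
}}

```text
time: 30.48
tool_pos: [458.6, -319.2, 33.3]
tcp_rot: [-3.133, -0.379, -0.466]
contact_force: [-0.2, 0.2, -0.2]
grip_width: 15.9
finger_force: 31.3
```

{"fn": "play_rows", "kwargs": {
  "rows": [
    [[0,0,0],[0,0,0]],
    [[0,0,0],[0,0,0]],
    [[0,0,0],[0,0,0]],
    [[0,0,0],[0,0,0]],
    [[0,0,0.5],[0,0,0]],
    [[0,0,1],[0,0,0]],
    [[0,0,1],[0.45,0.89,0]],
    [[0,0,1],[0.45,0.89,0]],
    [[0,0,0],[0.38,0.75,0]],
    [[0,0,0],[0,0,0]],
    [[0,0,0],[0,0,0]]
  ],
  "hand": 0.2
}}

```text
time: 31.85
tool_pos: [457.8, -318.5, 136.9]
tcp_rot: [-3.131, 0.017, -0.466]
contact_force: [-0.3, -1.3, 0.1]
grip_width: 54.8
finger_force: 0.0
```

```bash
sed -i 's/w3.png/w8.png/' d.py; python3 d.py; python3 - <<'E'
from h import *
S=cam("scene");T=cam("top")
for C in (S,T):
    r=trace("opener",C["name"])
    if r:
        ys,xs=np.nonzero(r[0]["mask"]);P=np.array([onz(C,(y,x),12)[:2] for y,x in zip(ys,xs)],np.float32);print(C["name"],r[0]["p"],cv2.minAreaRect(P))
E
```

```text
[ 457.6 -318.4  137. ] [-3.1  0.  -0.5]
opener_grip 0.9 [ 456.4 -314.7   12. ]
opener_grip 0.59 [ 439.3 -309.    12. ]
opener_tip 0.81 [ 546.5 -361.1   12. ]
((466.7557373046875, -322.96124267578125), (23.254060745239258, 175.19117736816406), 64.1638412475586)
scene 0.87 ((465.53546142578125, -322.74267578125), (23.046485900878906, 177.605224609375), 63.23302459716797)
top 0.83 ((466.6970520019531, -323.2247314453125), (20.93599510192871, 170.54025268554688), 63.648223876953125)
```

{"fn": "play_rows", "kwargs": {
  "rows": [
    [[0.08,-0.04,-1],[-0.05,-0.11,0]],
    [[0,0,-1],[0,0,0]],
    [[0,0,-1],[0,0,0]],
    [[0,0,-0.5],[0,0,0]],
    [[0,0,-0.4],[0,0,0]],
    [[0,0,-0.1],[0,0,0]],
    [[0,0,0],[0,0,0]],
    [[0,0,0],[0,0,0]]
  ]
}}

```text
time: 33.25
tool_pos: [461.3, -320.7, 18.6]
tcp_rot: [-3.132, -0.001, -0.467]
contact_force: [0.3, 0.0, -0.1]
grip_width: 55.3
finger_force: 0.0
```

{"fn": "play_rows", "kwargs": {
  "rows": [
    [[0,0,0],[0,0,0]],
    [[0,0,0],[0,0,0]],
    [[0,0,0],[0,0,0]],
    [[0,0,0],[0,0,0]],
    [[0,0,0],[0,0,0]],
    [[0,0,0],[0,0,0]],
    [[0,0,0],[0,0,0]],
    [[0,0,0],[0,0,0]]
  ],
  "hand": -1
}}

```text
time: 34.25
tool_pos: [460.9, -320.4, 17.9]
tcp_rot: [-3.131, 0.0, -0.467]
contact_force: [0.3, -0.6, 0.6]
grip_width: 15.7
finger_force: 30.0
```

{"fn": "play_rows", "kwargs": {
  "rows": [
    [[0,0,0.8],[0,0,0]],
    [[0,0,0.97],[0,0,0]],
    [[0.2,0.4,0],[0,0,0]],
    [[0.2,0.4,0],[0,0,0]],
    [[0.25,-0.12,0],[0,0,0]],
    [[0.25,-0.12,0],[0,0,0]],
    [[0,0,0],[0,0,0]],
    [[0,0,0],[0,0,0]]
  ]
}}

```text
time: 35.25
tool_pos: [487.7, -303.7, 70.6]
tcp_rot: [-3.131, 0.001, -0.467]
contact_force: [0.6, -0.6, -0.4]
grip_width: 15.6
finger_force: 30.0
```

```bash
cat > k.py <<'E'
from h import *
o=get_obs();print(o["tool_pos"],o["tcp_rot"],o["contact_force"])
Cs=[cam("wrist"),cam("scene"),cam("top")];save(Cs[0],"pics/w9.png");zb=o["tool_pos"][2]-5.9
dd=np.array([.895,-.446]);n=np.array([.446,.895])
for C in Cs:
    a=pinpoint("holder_slot",C["name"]);b=pinpoint("opener_tip",C["name"])
    if a and b:
        s=onz(C,a[0]["at"],65)[:2];t=onz(C,b[0]["at"],zb)[:2];print(C["name"],a[0]["p"],b[0]["p"],s,t,"fwd",(s-t)@dd,"lat",(s-t)@n)
r=trace("opener","wrist")[0];ys,xs=np.nonzero(r["mask"]);P=np.array([onz(Cs[0],(y,x),zb)[:2] for y,x in zip(ys,xs)],np.float32);print(cv2.minAreaRect(P))
i=Cs[1]["img"][320:420,150:300];cv2.imwrite("pics/s2.png",np.hstack([cv2.resize(i[:,:,::-1],(400,267),interpolation=cv2.INTER_CUBIC),cv2.resize(Cs[0]["img"][:,:,::-1],(356,267))]))
E
python3 k.py
```

```text
[ 487.7 -303.7   70.6] [-3.1  0.  -0.5] [ 0.6 -0.6 -0.4]
wrist 0.84 0.9 [ 586.4 -350.9] [ 572.4 -345.4] fwd 14.942639280817502 lat 1.2952503868992236
scene 0.7 0.89 [ 577.9 -346.5] [ 563.8 -343.7] fwd 13.914376719233584 lat 3.751281324032023
((507.11212158203125, -312.8948669433594), (22.452425003051758, 144.65304565429688), 63.27558135986328)
```

View pics/s2.png

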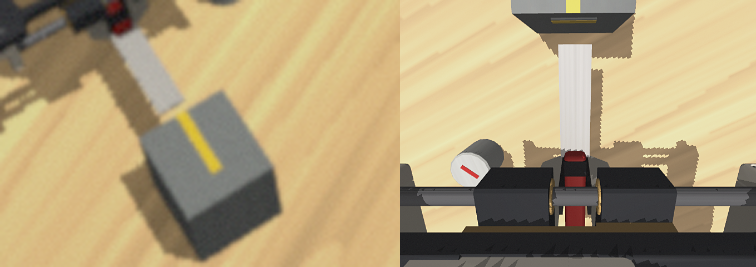

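The blade points squarely at the slot under the yellow line, with a gap of about 14 mm and a lateral error of about 1.5 mm. Inserting gently.

{"fn": "play_rows", "kwargs": {
  "rows": [
    [[0.29,-0.09,0],[0,0,0]],
    [[0.18,-0.09,0],[0,0,0]],
    [[0.18,-0.09,0],[0,0,0]],
    [[0.18,-0.09,0],[0,0,0]],
    [[0,0,0],[0,0,0]],
    [[0,0,0],[0,0,0]]
  ]
}}

```text
time: 36.5
tool_pos: [512.7, -314.3, 70.9]
tcp_rot: [-3.131, 0.001, -0.467]
contact_force: [-0.3, 0.8, -0.3]
grip_width: 15.9
finger_force: 30.0
```

{"fn": "play_rows", "kwargs": {
  "rows": [
    [[0.18,-0.09,0],[0,0,0]],
    [[0.18,-0.09,0],[0,0,0]],
    [[0.18,-0.09,0],[0,0,0]],
    [[0.18,-0.09,0],[0,0,0]],
    [[0.18,-0.09,0],[0,0,0]],
    [[0.18,-0.09,0],[0,0,0]],
    [[0,0,0],[0,0,0]],
    [[0,0,0],[0,0,0]]
  ]
}}

```text
time: 37.5
tool_pos: [545.1, -330.5, 70.9]
tcp_rot: [-3.131, 0.001, -0.467]
contact_force: [-0.4, 0.5, -1.4]
grip_width: 15.7
finger_force: 30.0
```

{"fn": "play_rows", "kwargs": {
  "rows": [
    [[0.08,-0.04,0],[0,0,0]],
    [[0.08,-0.04,0],[0,0,0]],
    [[0,0,0],[0,0,0]]
  ]
}}

```text
time: 37.88
tool_pos: [550.2, -333.1, 71.0]
tcp_rot: [-3.131, -0.0, -0.467]
contact_force: [-0.2, -0.0, -0.8]
grip_width: 15.5
finger_force: 30.0
```

{"fn": "play_rows", "kwargs": {
  "rows": [
    [[0.05,-0.025,0],[0,0,0]],
    [[0,0,0],[0,0,0]]
  ]
}}

```text
time: 38.12
tool_pos: [551.3, -333.6, 70.8]
tcp_rot: [-3.131, 0.001, -0.467]
contact_force: [-0.3, 1.9, -1.2]
grip_width: 15.9
finger_force: 30.0
```

{"fn": "play_rows", "kwargs": {
  "rows": [
    [[0.06,-0.03,0],[0,0,0]],
    [[0.06,-0.03,0],[0,0,0]],
    [[0,0,0],[0,0,0]]
  ]
}}

```text
time: 38.5
tool_pos: [551.8, -333.6, 69.7]
tcp_rot: [-3.13, 0.01, -0.466]
contact_force: [-10.7, 5.2, 2.8]
grip_width: 15.8
finger_force: 30.0
```

The blade hit the slot's closed end (12 N axial). I release it, lift clear, and go look at the first casting.

{"fn": "play_rows", "kwargs": {
  "rows": [
    [[-0.06,0.03,0.03],[0,0,0]],
    [[0,0,0],[0,0,0]],
    [[0,0,0],[0,0,0]],
    [[0,0,0],[0,0,0]],
    [[0,0,0],[0,0,0]],
    [[0,0,0.5],[0,0,0]],
    [[0,0,1],[0,0,0]],
    [[0,0,1],[0,0,0]],
    [[0,0,1],[0,0,0]],
    [[0,0,0.8],[0,0,0]],
    [[-0.4,0.3,0],[0,0,0.5]],
    [[-0.5,0.3,0],[0,0,0.7]]
  ],
  "hand": 0.8
}}

```text
time: 40.0
tool_pos: [526.3, -316.5, 202.4]
tcp_rot: [-3.132, -0.002, -0.296]
contact_force: [0.4, -0.1, -0.8]
grip_width: 82.6
finger_force: 0.0
```

{"fn": "play_rows", "kwargs": {
  "rows": [
    [[-0.3,0.25,0],[0,0,1]],
    [[-0.3,0.25,0],[0,0,1]],
    [[-0.3,0.25,0],[0,0,1]],
    [[-0.3,0.25,0],[0,0,1]],
    [[-0.3,0.25,0],[0,0,1]],
    [[-0.3,0.25,0],[0,0,1]],
    [[-0.3,0.25,0],[0,0,1]],
    [[-0.3,0.25,0],[0,0,1]],
    [[0,0,0],[0,0,1]],
    [[0,0,0],[0,0,1]],
    [[0,0,0],[0,0,0]],
    [[0,0,0],[0,0,0]]
  ]
}}

```text
time: 41.5
tool_pos: [454.4, -256.7, 201.5]
tcp_rot: [-3.132, 0.0, 1.095]
contact_force: [0.1, 0.2, 0.3]
grip_width: 82.7
finger_force: 0.0
```

```bash
cat > s.py <<'E'
from h import *
import sys
o=get_obs();print(o["time"],o["tool_pos"],o["tcp_rot"],o["grip_width"])
Cs=[cam("wrist"),cam("scene"),cam("top")]
save(Cs[0],"pics/%s.png"%sys.argv[1]);save(Cs[1],"pics/%s_s.png"%sys.argv[1])
for C in Cs:
    for r in pinpoint("sample0",C["name"])[:4]: print(C["name"],"pin",round(r["p"],2),np.array(r["at"]),onz(C,r["at"],0))
    for r in trace("sample0",C["name"])[:4]:
        # top disc: bright part of the mask -> z=40
        g=cv2.cvtColor(C["img"],cv2.COLOR_RGB2GRAY); ys,xs=np.nonzero(r["mask"]);v=g[ys,xs];b=v>np.percentile(v,95)*.8
        ell=cv2.minEnclosingCircle(np.array([onz(C,(y,x),40)[:2] for y,x in zip(ys[b],xs[b])],np.float32))
        print(C["name"],"tr",round(r["p"],2),"top",ell)
    for r in pinpoint("opener_tip",C["name"])[:1]+pinpoint("opener_grip",C["name"])[:1]: print(C["name"],"op",r["p"],onz(C,r["at"],65))
E
python3 s.py x1
```

```text
41.5 [ 454.4 -256.7  201.5] [-3.1  0.   1.1] 82.67826431541957
wrist pin 0.78 [126.7 359.9] [ 521.7 -209.4    0. ]
wrist pin 0.53 [233.7 528.7] [ 621.6 -370.     0. ]
wrist tr 0.62 top ((519.9693603515625, -210.61019897460938), 18.19693374633789)
wrist op 0.25 [ 526.6 -313.6   65. ]
wrist op 0.64 [ 549.2 -329.6   65. ]
scene pin 0.8 [314.2 233.8] [ 518.1 -209.2    0. ]
scene pin 0.76 [286.5 306.7] [623.7 -65.9   0. ]
scene pin 0.56 [129.2 320.8] [390.2 431.    0. ]
scene pin 0.26 [349.8 207.2] [ 517.9 -310.4    0. ]
scene tr 0.89 top ((626.3231201171875, -70.97264862060547), 19.44061851501465)
scene tr 0.86 top ((520.7200927734375, -210.1458282470703), 19.195833206176758)
scene tr 0.74 top ((519.94873046875, -310.548828125), 55.77500915527344)
scene op 0.49 [ 545.9 -237.5   65. ]
scene op 0.8 [ 554.5 -337.4   65. ]
top pin 0.68 [274.3 424.1] [ 521. -206.    0.]
top pin 0.57 [232.1 370.1] [622.3 -73.6   0. ]
top tr 0.69 top ((626.4354858398438, -71.42262268066406), 18.84925079345703)
top op 0.53 [ 510.1 -191.    65. ]
```

Casting A was knocked to (520,-210) and is still upright (top-disc radius about 19 at z=40). B is at (626,-71). Grasping A.

{"fn": "play_rows", "kwargs": {
  "rows": [
    [[0.7,0.5,0],[0,0,0]],
    [[0.7,0.5,-0.5],[0,0,0]],
    [[0.8,0.55,-0.8],[0,0,0]],
    [[0,0,-1],[0,0,0]],
    [[0,0,-1],[0,0,0]],
    [[0,0,-1],[0,0,0]],
    [[0,0,-1],[0,0,0]],
    [[0,0,-0.5],[0,0,0]],
    [[0,0,0],[0,0,0]],
    [[0,0,0],[0,0,0]]
  ]
}}

```text
time: 43.5
tool_pos: [521.1, -210.5, 28.0]
tcp_rot: [-3.133, 0.0, 1.097]
contact_force: [-0.1, -0.4, -0.0]
grip_width: 82.3
finger_force: 0.0
```

{"fn": "play_rows", "kwargs": {
  "rows": [
    [[0,0,0],[0,0,0]],
    [[0,0,0],[0,0,0]],
    [[0,0,0],[0,0,0]],
    [[0,0,0],[0,0,0]],
    [[0,0,0],[0,0,0]],
    [[0,0,0],[0,0,0]]
  ],
  "hand": -1
}}

```text
time: 44.25
tool_pos: [520.3, -210.1, 26.9]
tcp_rot: [-3.131, 0.0, 1.097]
contact_force: [-0.6, 0.3, 0.5]
grip_width: 37.2
finger_force: 30.0
```

{"fn": "play_rows", "kwargs": {
  "rows": [
    [[0,0,0.47],[0,0,0]],
    [[0,0,1],[0,0,0]],
    [[0,0,1],[0,0,0]],
    [[0,0.5,1],[0,0,0]],
    [[0.1,1,0],[0,0,0]],
    [[0.1,1,0],[0,0,0]],
    [[0.1,1,0],[0,0,0]],
    [[0.1,1,0],[0,0,0]],
    [[0.1,1,0],[0,0,0]],
    [[0.1,1,0],[0,0,0]],
    [[0.1,1,0],[0,0,0]],
    [[0.1,1,0],[0,0,0]]
  ]
}}

```text
time: 45.75
tool_pos: [544.4, 45.9, 131.9]
tcp_rot: [-3.132, -0.0, 1.097]
contact_force: [0.1, -0.1, -2.6]
grip_width: 37.2
finger_force: 30.0
```

{"fn": "play_rows", "kwargs": {
  "rows": [
    [[0.1,1,0],[0,0,0]],
    [[0.1,1,0],[0,0,0]],
    [[0.1,1,0],[0,0,0]],
    [[0.1,1,0],[0,0,0]],
    [[0.05,0.4,0],[0,0,0]],
    [[0,0,0],[0,0,0]],
    [[0,0,0],[0,0,0]]
  ]
}}

```text
time: 46.62
tool_pos: [557.8, 175.9, 131.1]
tcp_rot: [-3.131, 0.001, 1.097]
contact_force: [-0.9, -0.3, -1.1]
grip_width: 37.2
finger_force: 30.0
```

```bash
cat > v.py <<'E'
from h import *
import sys
o=get_obs();print(o["time"],o["tool_pos"],o["tcp_rot"],o["grip_width"],o["contact_force"])
W=cam("wrist");S=cam("scene");T=cam("top");save(W,"pics/%s.png"%sys.argv[1]);save(S,"pics/%s_s.png"%sys.argv[1])
u=np.array([.4524,.8918]);v=np.array([-.8918,.4524])
for C in (W,S,T):
    for q,z in (("case_floor",5),("case",0),("case_hinge",50),("case_notch",46)):
        for r in pinpoint(q,C["name"])[:1]:
            p=onz(C,r["at"],z);d=p[:2]-[582.7,163.3];print(C["name"],q,round(r["p"],2),p,"case xy",d@u,d@v)
    for r in pinpoint("sample0",C["name"])[:4]:
        p=onz(C,r["at"],5);d=p[:2]-[582.7,163.3];print(C["name"],"sample",round(r["p"],2),p,"case xy",d@u,d@v)
E
python3 v.py x2
```

```text
46.625 [557.8 175.9 131.1] [-3.1  0.   1.1] 37.2322395479541 [-0.9 -0.3 -1.1]
wrist case_floor 0.78 [580.9 164.1   5. ] case xy -0.061016830786570365 1.9400183975942453
wrist case 0.65 [585.6 166.5   0. ] case xy 4.201974096991748 -1.124614491247109
wrist case_hinge 0.73 [609.7 215.7  50. ] case xy 58.915454939422865 -0.34581068341590615
wrist sample 0.91 [535.8 135.3   5. ] case xy -46.181720454367905 29.171720901153012
scene case_floor 0.74 [583.4 158.9   5. ] case xy -3.5754203664137787 -2.6231329598859405
scene case 0.98 [586.3 157.5   0. ] case xy -3.549591603791076 -5.880233149132218
scene case_notch 0.7 [564.8 113.1  46. ] case xy -52.853150279912704 -6.710044646857164
scene sample 0.69 [630.2 -64.7   5. ] case xy -181.8382803143821 -145.45148244412295
scene sample 0.42 [514.5 265.6   5. ] case xy 60.34555121037171 107.13875882165382
scene sample 0.18 [579.9 164.7   5. ] case xy -0.08062919445273696 3.1478336902370785
top case_floor 0.83 [584.4 152.8   5. ] case xy -8.59629016347874 -6.231539512701527
top case 0.57 [582.2 170.    0. ] case xy 5.76117871060961 3.5178684157201556
top case_notch 0.58 [558.3 108.   46. ] case xy -60.3669997419152 -3.2461158314431504
top sample 0.74 [629.5 -75.9   5. ] case xy -192.1076937444935 -149.92236477824795
top sample 0.68 [ 537.3 -340.     5. ] case xy -469.412852577205 -187.2509225991829
```

{"fn": "play_rows", "kwargs": {
  "rows": [
    [[0,0.05,-0.9],[0,0,0]],
    [[0,0,-0.9],[0,0,0]],
    [[0,0,-0.7],[0,0,0]],
    [[0,0,-0.4],[0,0,0]],
    [[0,0,-0.25],[0,0,0]],
    [[0,0,-0.07],[0,0,0]],
    [[0,0,-0.05],[0,0,0]],
    [[0,0,0],[0,0,0]],
    [[0,0,0],[0,0,0]]
  ]
}}

```text
time: 48.65
tool_pos: [558.0, 178.4, 33.3]
tcp_rot: [-3.132, -0.0, 1.097]
contact_force: [0.0, -0.1, -1.9]
grip_width: 37.6
finger_force: 30.0
```

{"fn": "play_rows", "kwargs": {
  "rows": [
    [[0,0,-0.04],[0,0,0]],
    [[0,0,-0.02],[0,0,0]],
    [[0,0,0],[0,0,0]]
  ]
}}

```text
time: 49.02
tool_pos: [558.0, 178.5, 31.9]
tcp_rot: [-3.132, -0.0, 1.097]
contact_force: [-2.2, -0.5, 5.4]
grip_width: 37.1
finger_force: 30.0
```

{"fn": "play_rows", "kwargs": {
  "rows": [
    [[0,0,0],[0,0,0]],
    [[0,0,0],[0,0,0]],
    [[0,0,0],[0,0,0]],
    [[0,0,0.3],[0,0,0]],
    [[0,0,0.7],[0,0,0]],
    [[0,0,1],[0,0,0]],
    [[0,0,1],[0,0,0]],
    [[0,0,1],[0,0,0]],
    [[0.3,-1,0],[0,0,0]],
    [[0.3,-1,0],[0,0,0]],
    [[0.3,-1,0],[0,0,0]],
    [[0.3,-1,0],[0,0,0]]
  ],
  "hand": 0.1
}}

```text
time: 50.52
tool_pos: [594.1, 57.5, 151.8]
tcp_rot: [-3.132, -0.0, 1.097]
contact_force: [1.1, 1.0, -0.4]
grip_width: 50.7
finger_force: 0.0
```

{"fn": "play_rows", "kwargs": {
  "rows": [
    [[0,-1,0],[0,0,0]],
    [[0,-1,0],[0,0,0]],
    [[0,-0.7,0],[0,0,0]],
    [[0,0,0],[0,0,0]],
    [[0,0,0],[0,0,0]]
  ],
  "hand": 0.8
}}

```text
time: 51.15
tool_pos: [593.8, -21.9, 151.2]
tcp_rot: [-3.131, -0.0, 1.098]
contact_force: [0.1, 1.4, 0.4]
grip_width: 82.6
finger_force: 0.0
```

```bash
python3 s.py x3
```

```text
51.15 [593.8 -21.9 151.2] [-3.1 -0.   1.1] 82.63379379457322
wrist pin 0.93 [256.5 376.9] [625.5 -70.3   0. ]
wrist tr 0.89 top ((625.3092651367188, -64.61919403076172), 25.406396865844727)
wrist tr 0.75 top ((551.35693359375, 164.98101806640625), 9.194737434387207)
wrist tr 0.38 top ((770.5353393554688, -63.46249008178711), 91.48175048828125)
wrist tr 0.21 top ((571.1985473632812, 129.82418823242188), 110.36209869384766)
scene pin 0.79 [287.2 308.6] [628.5 -65.5   0. ]
scene pin 0.74 [206.3 330.8] [555.9 180.3   0. ]
scene tr 0.82 top ((628.1251831054688, -73.67282104492188), 17.849130630493164)
scene tr 0.76 top ((556.8764038085938, 181.6997833251953), 17.83717918395996)
scene op 0.8 [ 550.2 -335.4   65. ]
top pin 0.79 [257.6 265.9] [552.4 182.5   0. ]
top pin 0.47 [231.2 370. ] [624.5 -73.3   0. ]
top tr 0.58 top ((557.61767578125, 178.11746215820312), 17.095317840576172)
top op 0.7 [615.5 -68.5  65. ]
```

{"fn": "play_rows", "kwargs": {
  "rows": [
    [[0.54,-0.82,-0.4],[0,0,0]],
    [[0.54,-0.82,-0.6],[0,0,0]],
    [[0,0,-1],[0,0,0]],
    [[0,0,-1],[0,0,0]],
    [[0,0,-0.7],[0,0,0]],
    [[0,0,-0.4],[0,0,0]],
    [[0,0,-0.06],[0,0,0]],
    [[0,0,0],[0,0,0]],
    [[0,0,0],[0,0,0]]
  ]
}}

```text
time: 53.02
tool_pos: [626.8, -71.9, 27.3]
tcp_rot: [-3.133, -0.0, 1.097]
contact_force: [0.1, -0.5, -0.3]
grip_width: 82.5
finger_force: 0.0
```

{"fn": "play_rows", "kwargs": {
  "rows": [
    [[0,0,0],[0,0,0]],
    [[0,0,0],[0,0,0]],
    [[0,0,0],[0,0,0]],
    [[0,0,0],[0,0,0]],
    [[0,0,0],[0,0,0]],
    [[0,0,0],[0,0,0]]
  ],
  "hand": -1
}}

```text
time: 53.78
tool_pos: [626.2, -71.8, 26.3]
tcp_rot: [-3.131, 0.0, 1.097]
contact_force: [-0.7, -0.0, 0.4]
grip_width: 37.4
finger_force: 30.0
```

{"fn": "play_rows", "kwargs": {
  "rows": [
    [[0,0,0.5],[0,0,0]],
    [[0,0,1],[0,0,0]],
    [[0,0,1],[0,0,0]],
    [[0,0,1],[0,0,0]],
    [[-0.15,0.93,0],[0,0,0]],
    [[-0.15,0.93,0],[0,0,0]],
    [[-0.15,0.93,0],[0,0,0]],
    [[-0.15,0.93,0],[0,0,0]],
    [[-0.15,0.93,0],[0,0,0]],
    [[-0.15,0.93,0],[0,0,0]],
    [[-0.12,0.95,0],[0,0,0]],
    [[0,0,0],[0,0,0]]
  ]
}}

```text
time: 55.28
tool_pos: [595.3, 125.9, 132.2]
tcp_rot: [-3.132, -0.0, 1.1]
contact_force: [0.3, -0.6, -2.5]
grip_width: 36.4
finger_force: 30.0
```

{"fn": "play_rows", "kwargs": {
  "rows": [
    [[0,0,0],[0,0,0]],
    [[0,0,-0.8],[0,0,0]],
    [[0,0,-0.8],[0,0,0]],
    [[0,0,-0.8],[0,0,0]],
    [[0,0,-0.4],[0,0,0]],
    [[0,0,-0.25],[0,0,0]],
    [[0,0,-0.15],[0,0,0]],
    [[0,0,0],[0,0,0]],
    [[0,0,0],[0,0,0]]
  ]
}}

```text
time: 56.4
tool_pos: [596.0, 124.2, 35.9]
tcp_rot: [-3.132, -0.0, 1.097]
contact_force: [0.4, 0.2, -1.0]
grip_width: 37.1
finger_force: 30.0
```

{"fn": "play_rows", "kwargs": {
  "rows": [
    [[0,0,-0.08],[0,0,0]],
    [[0,0,-0.06],[0,0,0]],
    [[0,0,-0.02],[0,0,0]],
    [[0,0,0],[0,0,0]]
  ]
}}

```text
time: 56.9
tool_pos: [595.7, 124.2, 31.2]
tcp_rot: [-3.132, -0.0, 1.097]
contact_force: [-2.3, 0.9, 4.8]
grip_width: 37.1
finger_force: 30.0
```

Casting B is on the floor. I release and lift, look at the case, then go over to behind the lid.

{"fn": "play_rows", "kwargs": {
  "rows": [
    [[0,0,0],[0,0,0]],
    [[0,0,0],[0,0,0]],
    [[0,0,0],[0,0,0]],
    [[0,0,0.3],[0,0,0]],
    [[0,0,0.8],[0,0,0]],
    [[0,0,1],[0,0,0]],
    [[0,0,1],[0,0,0]],
    [[0,0,1],[0,0,0]],
    [[0,0,1],[0,0,0]],
    [[0,0,1],[0,0,0]],
    [[0,0,0.8],[0,0,0]],
    [[0,0,0],[0,0,0]]
  ],
  "hand": 0.05
}}

```text
time: 58.4
tool_pos: [596.5, 124.2, 239.9]
tcp_rot: [-3.136, -0.002, 1.097]
contact_force: [0.7, 0.3, 0.8]
grip_width: 48.2
finger_force: 0.0
```

{"fn": "play_rows", "kwargs": {
  "rows": [
    [[-0.3,-1,0],[0,0,0]],
    [[-0.3,-1,0],[0,0,0]],
    [[-0.3,-1,0],[0,0,0]],
    [[0,0,0],[0,0,0]],
    [[0,0,0],[0,0,0]]
  ],
  "hand": -1
}}

```text
time: 59.02
tool_pos: [568.5, 34.5, 236.8]
tcp_rot: [-3.13, 0.0, 1.097]
contact_force: [-0.1, 0.8, 0.6]
grip_width: 2.9
finger_force: 0.0
```

```bash
python3 s.py x4; python3 -c "
import cv2,numpy as np
a=cv2.imread('pics/x4.png');b=cv2.imread('pics/x4_s.png')[130:430,180:480]
cv2.imwrite('pics/m3.png',np.hstack([cv2.resize(a,(400,300)),cv2.resize(b,(400,400))[:300]]) if 0 else np.hstack([cv2.resize(a,(400,300)),cv2.resize(b,(300,300))]))"
```

```text
59.025 [568.5  34.5 236.8] [-3.1  0.   1.1] 2.9342196903835753
wrist pin 0.97 [ 65.7 232. ] [556.4 182.3   0. ]
wrist pin 0.79 [105.2 298.4] [594.7 123.9   0. ]
wrist tr 0.74 top ((596.3097534179688, 124.67491912841797), 18.401601791381836)
wrist tr 0.58 top ((558.1641235351562, 179.05592346191406), 18.511333465576172)
wrist op 0.2 [597.2 123.5  65. ]
scene pin 0.55 [225.8 333.3] [592.1 125.5   0. ]
scene pin 0.5 [207.8 331.4] [559.7 176.5   0. ]
scene tr 0.69 top ((565.2372436523438, 167.02383422851562), 33.527584075927734)
scene tr 0.62 top ((594.39208984375, 126.25541687011719), 18.012649536132812)
scene op 0.7 [ 548.7 -338.8   65. ]
top pin 0.64 [244.1 290.3] [587.5 123.5   0. ]
top pin 0.37 [257.2 264.7] [553.3 185.6   0. ]
top tr 0.73 top ((594.8923950195312, 125.13646697998047), 16.99001693725586)
top op 0.76 [ 544.3 -335.    65. ]
```

View pics/m3.png

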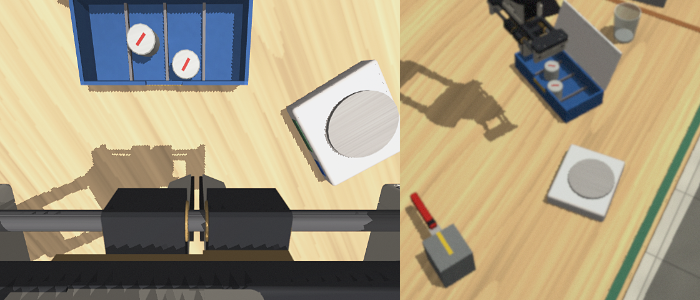

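Both castings stand in the two middle bays (wrist (40,142) and (64,186)). The lid is open and the opener hangs in the holder. I go over and down behind the lid.

{"fn": "play_rows", "kwargs": {
  "rows": [
    [[0.27,0.9,0.1],[0,0,0]],
    [[0.27,0.9,0.1],[0,0,0]],
    [[0.27,0.9,0],[0,0,0]],
    [[0.27,0.9,0],[0,0,0]],
    [[0.27,0.9,0],[0,0,0]],
    [[0.27,0.9,0],[0,0,0]],
    [[0.27,0.9,0],[0,0,0]],
    [[0.27,0.9,0],[0,0,0]],
    [[0.27,0.97,0],[0,0,0]],
    [[0,0,0],[0,0,0]],
    [[0,0,0],[0,0,0]]
  ],
  "hand": -1
}}

```text
time: 61.15
tool_pos: [641.4, 278.6, 243.2]
tcp_rot: [-3.131, 0.001, 1.097]
contact_force: [0.1, 1.0, 0.8]
grip_width: 0.7
finger_force: 0.0
```

```bash
cat > cl.py <<'E'
from h import *
u=np.array([.4524,.8918]);hinge=np.array([582.7,163.3])+56*u
o=get_obs();prev=np.array(o["tool_pos"]);print(prev,o["contact_force"])
L=[(74,76),(60,76)]
r=112
for th in [1.8,1.7,1.6]: L.append((-112*np.cos(th)+6*np.sin(th)+9.5,76))
for th in [1.45,1.3,1.15,1.,.85,.7,.55,.4,.25,.12,.0]:
    r=min(98,90+8*(1.6-th)/.6); c=np.array([-r*np.cos(th)+6*np.sin(th),r*np.sin(th)+6*np.cos(th)]); L.append((c[0]+9.5,c[1]))
for a,b in L:
    w=np.r_[hinge+u*a,50+b+14];print(np.round((a,b)),[float(round(x,2)) for x in (w-prev)/30],w);prev=w
E
python3 cl.py
```

```text
[641.4 278.6 243.2] [0.1 1.  0.8]
[74 76] [0.0, 0.02, -3.44] [641.5 279.2 140. ]
[60 76] [-0.21, -0.42, 0.0] [635.2 266.7 140. ]
[41. 76.] [-0.29, -0.57, 0.0] [626.5 249.6 140. ]
[30. 76.] [-0.16, -0.32, 0.0] [621.6 239.9 140. ]
[19. 76.] [-0.17, -0.33, 0.0] [616.5 230.  140. ]
[ 4. 92.] [-0.22, -0.43, 0.54] [610.  217.1 156.1]
[-10.  92.] [-0.21, -0.42, 0.0] [603.6 204.4 156.2]
[-24.  90.] [-0.22, -0.43, -0.07] [597.1 191.6 154.1]
[-38.  86.] [-0.21, -0.42, -0.15] [590.7 179.  149.7]
[-51.  78.] [-0.19, -0.36, -0.27] [585.1 168.1 141.6]
[-62.  68.] [-0.16, -0.32, -0.33] [580.2 158.3 131.7]
[-71.  56.] [-0.14, -0.28, -0.38] [576.  150.  120.3]
[-78.  44.] [-0.11, -0.22, -0.42] [572.6 143.3 107.7]
[-84.  30.] [-0.08, -0.16, -0.45] [570.  138.4  94.1]
[-87.  18.] [-0.05, -0.09, -0.41] [568.6 135.6  81.7]
[-88.   6.] [-0.02, -0.04, -0.39] [568.  134.3  70. ]
```

{"fn": "play_rows", "kwargs": {
  "rows": [
    [[0,0.02,-1],[0,0,0]],
    [[0,0,-1],[0,0,0]],
    [[0,0,-1],[0,0,0]],
    [[0,0,-0.44],[0,0,0]],
    [[-0.21,-0.42,0],[0,0,0]],
    [[-0.29,-0.57,0.18],[0,0,0]],
    [[-0.16,-0.32,0.18],[0,0,0]],
    [[-0.17,-0.33,0.18],[0,0,0]],
    [[0,0,0],[0,0,0]]
  ]
}}

```text
time: 62.28
tool_pos: [616.8, 229.8, 157.7]
tcp_rot: [-3.133, -0.0, 1.096]
contact_force: [0.2, 0.4, 0.2]
grip_width: 0.5
finger_force: 0.0
```

{"fn": "play_rows", "kwargs": {
  "rows": [
    [[-0.22,-0.43,0],[0,0,0]],
    [[-0.21,-0.42,0],[0,0,0]],
    [[-0.22,-0.43,-0.07],[0,0,0]],
    [[-0.21,-0.42,-0.15],[0,0,0]],
    [[-0.19,-0.36,-0.27],[0,0,0]],
    [[-0.16,-0.32,-0.33],[0,0,0]],
    [[0,0,0],[0,0,0]]
  ]
}}

```text
time: 63.15
tool_pos: [579.3, 158.0, 130.7]
tcp_rot: [-3.129, 0.002, 1.096]
contact_force: [0.3, -0.1, -0.8]
grip_width: 0.7
finger_force: 0.0
```

```bash
python3 - <<'E'
from h import *
o=get_obs();print(o["tool_pos"],o["contact_force"])
S=cam("scene");T=cam("top")
for C in (S,T):
    for q in ("lid_edge","case_hinge"):
        r=pinpoint(q,C["name"]);print(C["name"],q,[(np.array(x["at"]),round(x["p"],2)) for x in r[:2]])
u=np.array([.4524,.8918]);hinge=np.array([582.7,163.3])+56*u
for th in np.arange(0.3,1.9,.2): 
    p=np.r_[hinge-u*112*np.cos(th),50+112*np.sin(th)];print(round(th,1),np.array(proj(S,p)),np.array(proj(T,p)))
E
```

```text
[579.3 158.  130.7] [ 0.3 -0.1 -0.8]
scene lid_edge [(array([188.2, 322.2]), 0.87)]
scene case_hinge [(array([190.4, 356.9]), 0.82)]
top lid_edge []
top case_hinge []
0.3 [200.6 320.7] [251.  288.7]
0.5 [193.2 323.8] [248.  284.3]
0.7 [185.6 328.2] [244.2 278.4]
0.9 [178.2 334. ] [239.7 271.1]
1.1 [171.3 340.7] [234.8 262.7]
1.3 [165.3 348. ] [229.6 253.7]
1.5 [160.4 355.6] [224.5 244.4]
1.7 [156.9 363.2] [219.7 235.5]
```

The lid is at about 0.6 rad, tracking the plan. Pushing it down shut.

{"fn": "play_rows", "kwargs": {
  "rows": [
    [[-0.14,-0.28,-0.38],[0,0,0]],
    [[-0.11,-0.22,-0.42],[0,0,0]],
    [[-0.08,-0.16,-0.45],[0,0,0]],
    [[-0.05,-0.09,-0.41],[0,0,0]],
    [[-0.02,-0.04,-0.25],[0,0,0]],
    [[0,0,-0.1],[0,0,0]],
    [[0,0,0],[0,0,0]],
    [[0,0,0],[0,0,0]]
  ]
}}

```text
time: 64.45
tool_pos: [568.4, 135.7, 71.8]
tcp_rot: [-3.132, -0.0, 1.097]
contact_force: [-0.2, 1.1, 1.2]
grip_width: 0.1
finger_force: 0.0
```

{"fn": "play_rows", "kwargs": {
  "rows": [
    [[0,0,-0.06],[0,0,0]],
    [[0,0,0],[0,0,0]],
    [[0,0,0],[0,0,0]]
  ]
}}

```text
time: 64.82
tool_pos: [568.6, 135.6, 70.3]
tcp_rot: [-3.132, -0.0, 1.097]
contact_force: [-0.6, 0.9, 4.8]
grip_width: 0.4
finger_force: 2.2
```

{"fn": "play_rows", "kwargs": {
  "rows": [
    [[0,0,-0.05],[0,0,0]],
    [[0,0,-0.03],[0,0,0]],
    [[0,0,0],[0,0,0]],
    [[0,0,0],[0,0,0]]
  ]
}}

```text
time: 65.32
tool_pos: [568.6, 135.6, 70.0]
tcp_rot: [-3.133, -0.001, 1.097]
contact_force: [-6.4, -0.9, 20.5]
grip_width: 0.4
finger_force: 10.3
```

Firm stop at TCP z=70.0, which is lid top 56 plus 14, so the lid is shut. I retreat upward and make a final check.

{"fn": "play_rows", "kwargs": {
  "rows": [
    [[0,0,0.5],[0,0,0]],
    [[0,0,1],[0,0,0]],
    [[0,0,1],[0,0,0]],
    [[0,0,1],[0,0,0]],
    [[0,0,1],[0,0,0]],
    [[-0.4,-0.8,1],[0,0,0]],
    [[-0.4,-0.8,0.5],[0,0,0]],
    [[-0.4,-0.8,0],[0,0,0]],
    [[-0.4,-0.8,0],[0,0,0]],
    [[0,0,0],[0,0,0]],
    [[0,0,0],[0,0,0]]
  ]
}}

```text
time: 66.7
tool_pos: [520.7, 39.9, 247.5]
tcp_rot: [-3.132, -0.0, 1.097]
contact_force: [0.3, -0.1, 0.1]
grip_width: 0.2
finger_force: 0.0
```

```bash
python3 s.py x5 | grep op; python3 - <<'E'
from h import *
S=cam("scene");T=cam("top")
for C in (S,T):
    r=trace("lid",C["name"])
    if r:
        c=max(cv2.findContours(r[0]["mask"].astype(np.uint8),0,2)[0],key=cv2.contourArea);print(C["name"],cv2.minAreaRect(np.array([onz(C,(p[0][1],p[0][0]),56)[:2] for p in c],np.float32)))
i=S["img"][150:420,180:420];cv2.imwrite("pics/f.png",cv2.resize(i[:,:,::-1],(533,600),interpolation=cv2.INTER_CUBIC))
E
```

```text
scene op 0.64 [ 551.4 -336.    65. ]
top tr 0.26 top ((387.36383056640625, 416.76385498046875), 80.37828063964844)
top op 0.6 [641.3 382.6  65. ]
top op 0.74 [ 547.4 -333.    65. ]
scene ((582.27734375, 161.0576934814453), (113.32032012939453, 230.87210083007812), 63.23040008544922)
top ((545.9479370117188, 209.10195922851562), (71.10600280761719, 124.35920715332031), 65.44835662841797)
```

View pics/f.png

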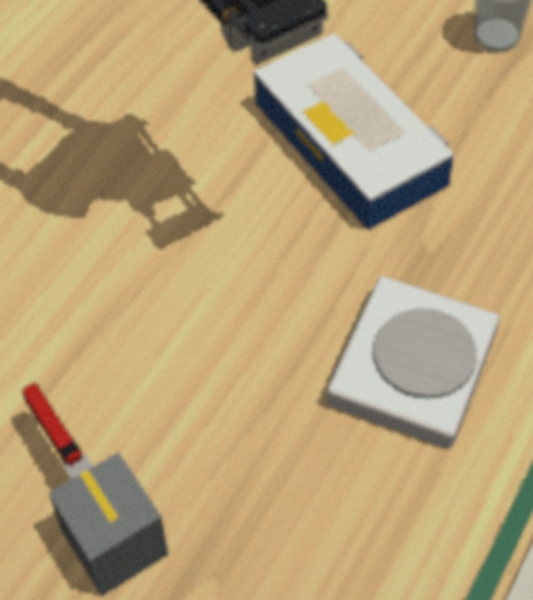

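The lid is flat shut (corner (370,200)). The opener hangs in the holder with only a short stretch of blade showing (75,465). Bystanders are untouched. Handing in.

```bash
python3 -c "
from plant import bot; print(bot.close_job())"
```

```text
the job is handed in; nothing more can be done
None
```

The job is handed in, with no verdict returned: both castings on the bench stand in the case, the lid is shut, the opener is home in the holder, and the balance, beaker and phone were not touched.

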